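# Sort the pocket clutter off the hall turntable

## Task

Clear the pocket clutter off the hallway turntable and sort it by kind: the bronze key goes in the middle of the round tin cup, both eraser-shaped fobs go in the blue tray, and both little bells go in the cork-floored wooden tray. Lay the key and fobs flat on the floor of their container, not on one another or up on the rim, and stand the bells upright. Leave the polish tin in the middle of the turntable where it is.

Things in the scene. Friction and masses are not known exactly. Their poses are not given: they have to be found in the camera images.
- bronze_key: Bronze skeleton key lying flat, 82 long and 9 thick. Origin at mid-length and mid-thickness (4.5 above what it lies on), x along the shaft towards the bit, z up. Round shaft 9 in diameter from x = -12 to 41 mm, free to grip from x = -8 to 26; ring-shaped bow 33 wide centred at x = -24.5; toothed bit at x = 28 to 39 reaching to y = +17.5. 60 g. Starts on the turntable, any yaw. (mm)
- pink_fob: Pink eraser-shaped rubber key fob with a white paper band round its middle, a block 42 (x) x 18 (y) x 13 (z), with a thin flat steel eyelet that sticks out 7 past its +x end. Origin at the middle of the block (6.5 above what it lies on), x along its length, z up. 25 g. Starts on the turntable, any yaw. (mm)
- mint_fob: Mint-green eraser-shaped rubber key fob with a white paper band round its middle, a block 42 (x) x 18 (y) x 13 (z), with a thin flat steel eyelet that sticks out 7 past its +x end. Origin at the middle of the block (6.5 above what it lies on), x along its length, z up. 25 g. Starts on the turntable, any yaw. (mm)
- chrome_bell: Chrome (silver) thimble-sized bell standing on its open end: straight round skirt 22 in diameter up to 13 above its foot, domed above that, with a 6 wide knob on top, 27 tall in all. Origin at the centre of its foot, z up. 30 g. Starts on the turntable. (mm)
- brass_bell: Brass (yellow) thimble-sized bell standing on its open end: straight round skirt 22 in diameter up to 13 above its foot, domed above that, with a 6 wide knob on top, 27 tall in all. Origin at the centre of its foot, z up. 30 g. Starts on the turntable. (mm)
- key_cup: Tin key cup, low, wide and round, bare grey metal, fixed: outside diameter 116 at the foot, 126 at the rim, 26 tall, walls 3 thick, inner floor 4 above the shelf and about 110 across. Origin at the centre of its underside on the shelf. (mm)
- fob_tray: Blue painted rectangular tray, fixed, 85 (x) x 140 (y) outside. Floor 4 above the shelf, walls 4 thick, rim 18 above the shelf. Origin at the centre of its underside on the shelf, x across (short side), y along its length, z up. Room for two fobs end to end along y. (mm)
- bell_tray: Dark wooden rectangular tray with a cork floor, fixed, 85 (x) x 115 (y) outside. Floor 4 above the shelf, walls 4 thick, rim 18 above the shelf. Origin at the centre of its underside on the shelf, x across (short side), y along its length, z up. Room for two bells along y. (mm)
- turntable: Round pale wooden turntable set into the red shelf, 290 in diameter; its flat top is 12 above the shelf. It turns stiffly about its centre (0.2 N m) if pushed. Origin on its axis at shelf height. The five things to sort lie in a ring of radius about 92 round its centre, at least 85 apart centre to centre. (mm)
- polish_tin: Small round black polish tin with a red lid, 38 in diameter, 16.5 tall, near the middle of the turntable; not to be moved. Origin at the centre of its underside. (mm)

How it is judged:
By the outcome, as a careful person would: the job done as asked, in the order asked, and still so for the second after the job is handed in, with the robot touching nothing.
It also fails if it takes over 104 s, if anything falls off the work surface, if the arm or the gripper's body presses on something with over 40 N, if the wrist force passes 120 N, or if a joint passes its speed limit or range.

## Robot

A 6-joint arm with a two-finger parallel gripper is mounted at the origin on the work surface. World frame = base frame: x ahead of the robot, y to its left, z up, the work surface at z = 0. Lengths are in m, angles in rad, forces in N, time in s.
With the tool pointing down it reaches from about 0.35 to 0.85 m from the base axis. Payload 8.1 kg.
Tool frame: the origin (TCP) lies at the very end of the fingers, on their centre line; the grasp point (between the pads) lies 19 mm behind it; z points along the fingers, y is the line along which they close (so a half turn about z gives the same grasp; the last joint's range is limited). The gripper opens to 93 mm and grips with 3 to 60 N. Pads are 15 mm wide; open, the fingers measure 128 mm over their backs; the gripper's body (75 mm by 188 mm) begins 65 mm behind the grasp point.
Start: joints at [-1.414, 0.13, 1.488, -0, 1.523, -0.085], TCP at [0.144, -0.583, 0.186] pointing down, gripper open.
Joint ranges: [-2.96, 2.96], [-0.89, 2.26], [0.02, 2.5], [-1.34, 4.48], [0, 2.73], [-2.66, 2.66]. Speed limits (rad/s): [2.39, 2.39, 2.79, 3.14, 3.14, 3.14].

## Interface

Orientations are given as a rotation vector (axis times angle).
In Python, from plant import robot gives the robot as it stands.
- The arm moves only by the tool play_rows, never from a script. Its argument "deltas" is one flat list of numbers, 5 for each row, row after row: the shift along the tool's x, y, z in mm, then the turn about the tool's z in degrees, then the finger opening in mm, from 0 to 93. A call has 1 to 10 rows; each row shifts and turns the commanded pose from where the row before left it, along the tool's axes as they then stand; what a row does not reach is not made up. A row lasts 1/12 s, in which the tool goes at most 41.7 mm and 7.16 degrees, less where a joint would pass 70% of its speed; a pose out of reach is approached as far as the arm can. A call with a gripper value outside its range is refused whole. The fingers move at their own pace and stop on an object; "newtons" is the grip in N (left out, the last holds). Time passes only in rows, so rows that do not move let the fingers close. It gives the time, the measured TCP pose, the force, the opening and the grip force at its end, in the units of the state.
- robot.read_state(): the state, without advancing time (a new reading comes with each control period).
- robot.read_camera(name): name is "scene" or "top" or "wrist"; returns a dict with "pixels" (420x560x3 uint8, blue, green, red), "mtx" (3x3 intrinsics, pixels), "eye" and "rotation" of the camera in the world. Camera axes: x right, y up, looking along -z (the intrinsics and any distortion apply to the point x, -y, -z); pixel columns grow to the right and rows downward; lengths in m; the calibration is good to about 2 mm. A picture is of the moment at which its call begins. There is no depth.
- robot.close_job(): hands the job in; it is judged then, once.
The state is a dict: "t": time; "q": joint angles; "dq": joint speeds; "joint_torque": joint torques, N m; "tool_pos": TCP position; "orientation": TCP orientation; "force": force on the tool from outside, world axes, zero at the start; "wrist_torque": the same for the moment, N m; "opening": finger opening in m; "gripper_force": force on a finger pad.
Only numpy, scipy, OpenCV 4.12 (cv2) and the standard library are available. Lean on these libraries where they do the work, as an engineer would, in place of code of your own. Each camera call takes 0.05 s, during which the arm holds its last target. There are 200 camera calls.

## Working session

There is one attempt and no reset: what is moved stays moved. The work goes in short steps, Python scripts to look and compute and a tool call to move; the robot and the scene stay as the last step left them, time stands still between calls to the robot, and variables do not carry over. Pictures are saved under pics/ and viewed, at most 14 in all, crops included, and the job is handed in when it is done.

Besides the shell and the picture viewer there is one more tool, called by a JSON object that holds its "name" and its "arguments". play_rows: Moves the arm, as the interface text tells. Its arguments: {"type":"object","properties":{"deltas":{"type":"array"},"newtons":{"type":"number"}},"required":["deltas"]}

```bash
ls; mkdir -p pics; python3 - <<'E'
from plant import robot
import cv2,numpy as np
s=robot.read_state();print({k:np.round(v,3) for k,v in s.items()})
for n in("top","scene"):
    c=robot.read_camera(n);cv2.imwrite(f"pics/{n}0.png",c["pixels"]);print(n,c["mtx"],c["eye"],c["rotation"],[k for k in c])
    np.savez(f"pics/{n}0.npz",**{k:c[k] for k in("pixels","mtx","eye","rotation")})
E
```

```text
pics
{'t': np.float64(0.0), 'q': array([-1.414,  0.131,  1.489,  0.   ,  1.523, -0.085]), 'dq': array([-0.002, -0.001, -0.   ,  0.   ,  0.   ,  0.   ]), 'joint_torque': array([ 1.0000e-03, -5.5983e+01, -4.9177e+01,  7.7000e-02,  3.6000e-02,
       -0.0000e+00]), 'tool_pos': array([ 0.144, -0.582,  0.185]), 'orientation': array([-3.117, -0.379,  0.   ]), 'force': array([-0.26 , -0.566, -0.172]), 'wrist_torque': array([-0.039,  0.054,  0.032]), 'gripper_force': np.float64(0.0), 'opening': np.float64(0.093)}
top [[510.66175963   0.         279.58031785]
 [  0.         510.66175963 215.89224613]
 [  0.           0.           1.        ]] [0.39416697 0.0155791  1.04281575] [ 0.101782   -0.12100206 -1.53841937] ['pixels', 'mtx', 'eye', 'rotation']
scene [[504.78251986   0.         281.93674659]
 [  0.         504.78251986 210.69145512]
 [  0.           0.           1.        ]] [ 1.00915646 -0.34945286  0.73687784] [0.64727721 0.32811581 0.93398272] ['pixels', 'mtx', 'eye', 'rotation']
```

View pics/top0.png

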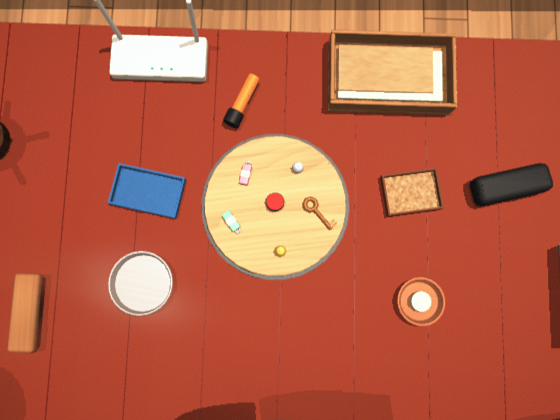

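View pics/scene0.png

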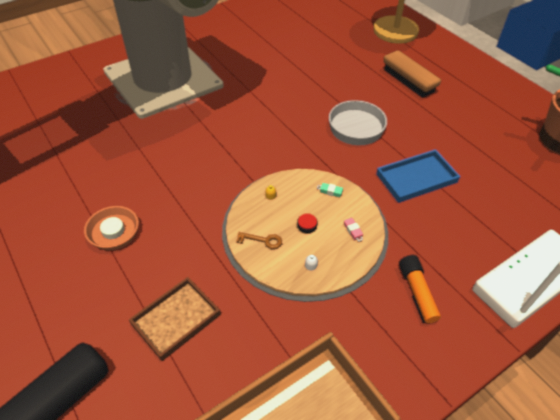

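The top view shows the turntable centred near (275,206), with the pink fob (246,174), mint fob (231,222), chrome bell (298,168), brass bell (281,251), key (318,212) and tin (275,202). The blue tray is at (147,191), the cup at (141,283) and the cork tray at (411,193). The scene view shows the same layout, and the orange pot with the candle is a decoy.

```bash
cat > h.py <<'E'
import cv2,numpy as np
from scipy.spatial.transform import Rotation as R
def rays(c,uv):
    uv=np.atleast_2d(np.array(uv,float));K=np.array(c["mtx"])
    d=np.c_[(uv[:,0]-K[0,2])/K[0,0],-(uv[:,1]-K[1,2])/K[1,1],-np.ones(len(uv))]
    return np.array(c["eye"]),d@R.from_rotvec(c["rotation"]).as_matrix().T
def plane(c,uv,z):
    e,d=rays(c,uv);return e+d*((z-e[2])/d[:,2])[:,None]
def tri(c1,u1,c2,u2):
    e1,d1=rays(c1,u1);e2,d2=rays(c2,u2);d1,d2=d1[0],d2[0]
    A=np.c_[d1,-d2];t=np.linalg.lstsq(A,e2-e1,rcond=None)[0]
    p,q=e1+t[0]*d1,e2+t[1]*d2
    return (p+q)/2,np.linalg.norm(p-q)
def proj(c,p):
    q=R.from_rotvec(c["rotation"]).as_matrix().T@(np.array(p)-c["eye"]);K=np.array(c["mtx"])
    return np.array([K[0,2]+K[0,0]*q[0]/-q[2],K[1,2]-K[1,1]*q[1]/-q[2]])
def snap(n,name):
    from plant import robot
    c=robot.read_camera(n);cv2.imwrite(f"pics/{name}.png",c["pixels"])
    np.savez(f"pics/{name}.npz",**{k:c[k] for k in("pixels","mtx","eye","rotation")});return c
def blob(c,lo,hi,box,minA=6):
    "largest HSV blob inside box (x0,y0,x1,y1) -> mask points"
    h=cv2.cvtColor(c["pixels"],cv2.COLOR_BGR2HSV);m=cv2.inRange(h,np.array(lo),np.array(hi))
    w=np.zeros_like(m);x0,y0,x1,y1=box;w[y0:y1,x0:x1]=m[y0:y1,x0:x1]
    n,l,s,ce=cv2.connectedComponentsWithStats(w)
    k=1+np.argmax(s[1:,4]);return l==k,s[k],ce[k]
E
python3 - <<'E'
import cv2,numpy as np
a=cv2.imread("pics/top0.png")[130:282,200:352];b=cv2.imread("pics/scene0.png")[165:295,218:392]
A=cv2.resize(a,(400,400),interpolation=cv2.INTER_CUBIC);B=cv2.resize(b,(400,299),interpolation=cv2.INTER_CUBIC)
cv2.imwrite("pics/zoom.png",np.hstack([A,cv2.copyMakeBorder(B,0,101,0,0,cv2.BORDER_CONSTANT)]))
for n,pts in(("top0",[(246,168),(246,174),(228,216),(298,168),(281,251),(318,212),(260,200),(275,202),(147,191),(141,283),(411,193)]),("scene0",[(350,224),(325,189),(312,262),(271,192),(255,238),(340,260),(307,223),(418,175),(357,123),(175,318)])):
    h=cv2.cvtColor(cv2.imread(f"pics/{n}.png"),cv2.COLOR_BGR2HSV);print(n,[(p,h[p[1],p[0]].tolist()) for p in pts])
E
```

```text
top0 [((246, 168), [176, 39, 252]), ((246, 174), [33, 10, 254]), ((228, 216), [78, 48, 254]), ((298, 168), [113, 4, 253]), ((281, 251), [29, 142, 242]), ((318, 212), [14, 163, 222]), ((260, 200), [23, 101, 252]), ((275, 202), [2, 188, 251]), ((147, 191), [106, 154, 192]), ((141, 283), [17, 16, 248]), ((411, 193), [13, 136, 221])]
scene0 [((350, 224), [8, 67, 237]), ((325, 189), [71, 118, 219]), ((312, 262), [20, 27, 226]), ((271, 192), [20, 211, 225]), ((255, 238), [14, 176, 162]), ((340, 260), [17, 135, 232]), ((307, 223), [2, 207, 222]), ((418, 175), [105, 156, 160]), ((357, 123), [18, 36, 212]), ((175, 318), [14, 147, 192])]
```

View pics/zoom.png

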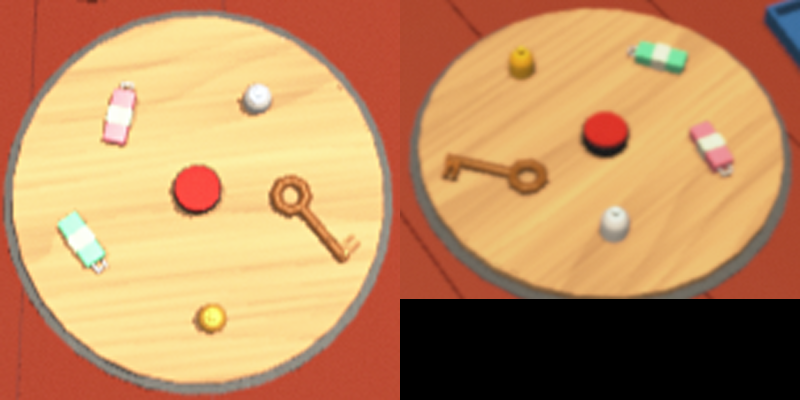

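The zoom shows the key with its ring at zoom (291,195) and bit at (350,250). The pink fob's eyelet points up, the mint fob's points down and to the right, and both bells stand upright. Next I measure with masks in both views.

```bash
cat > m.py <<'E'
from h import *
T=dict(np.load("pics/top0.npz"));S=dict(np.load("pics/scene0.npz"))
def mk(c,ranges,box):
    h=cv2.cvtColor(c["pixels"],cv2.COLOR_BGR2HSV);m=0
    for lo,hi in ranges:m=m|cv2.inRange(h,np.array(lo),np.array(hi))
    w=np.zeros_like(m);x0,y0,x1,y1=box;w[y0:y1,x0:x1]=m[y0:y1,x0:x1];return w
def rect(m):return cv2.minAreaRect(np.argwhere(m)[:,::-1].astype(np.float32))
pk=[((160,20,120),(180,255,255)),((0,30,120),(11,150,255))]
mt=[((50,25,100),(95,255,255))]
res={}
for nm,r,bt,bs,z in(("pink",pk,(238,160,256,190),(341,215,364,245),.025),("mint",mt,(218,208,246,238),(315,180,345,197),.025),
  ("tin",[((0,180,100),(6,255,255)),((174,180,100),(180,255,255))],(262,190,290,215),(293,210,322,236),.0285),
  ("chrome",[((0,0,60),(180,40,255))],(288,158,308,178),(302,252,322,274),.03),
  ("brass",[((20,125,80),(34,255,250))],(272,242,290,260),(262,182,280,202),.03),
  ("blue",[((95,90,40),(125,255,255))],(100,155,195,225),(370,145,465,205),.018),
  ("key",[((5,130,40),(18,255,235))],(298,192,340,232),(232,225,288,252),.0165)):
    a=rect(mk(T,r,bt));b=rect(mk(S,r,bs));p,e=tri(T,a[0],S,b[0])
    pl=plane(T,a[0],z)[0];bx=plane(T,cv2.boxPoints(a),z);L=[np.linalg.norm(bx[1]-bx[0]),np.linalg.norm(bx[2]-bx[1])]
    v=(bx[1]-bx[0]) if L[0]>L[1] else (bx[2]-bx[1])
    print(nm,np.round(a[0],1),np.round(b[0],1),"tri",np.round(p*1e3,1),"err",round(e*1e3,1),"plane",np.round(pl*1e3,1),"LW",np.round(np.array(L)*1e3,1),"yaw",round(np.degrees(np.arctan2(v[1],v[0])),1))
E
python3 m.py
python3 - <<'E'
import sys;sys.path.insert(0,".")
import os;os.chdir(".")
from h import *
T=dict(np.load("pics/top0.npz"));S=dict(np.load("pics/scene0.npz"))
# non-red (table) masks for turntable, cup, cork tray
h=cv2.cvtColor(T["pixels"],cv2.COLOR_BGR2HSV)
red=cv2.inRange(h,np.array((0,170,0)),np.array((9,255,255)))|cv2.inRange(h,np.array((172,170,0)),np.array((180,255,255)))
for nm,(x0,y0,x1,y1),z in(("cup",(100,243,182,325),.026),("cork",(376,164,448,222),.018),("turn",(195,128,356,284),.012)):
    w=255-red[y0:y1,x0:x1];n,l,s,ce=cv2.connectedComponentsWithStats(w);k=1+np.argmax(s[1:,4])
    c=max(cv2.findContours((l==k).astype(np.uint8),0,1)[0],key=len)
    if nm=="cork":r=cv2.minAreaRect(c);
    else:
        r=cv2.fitEllipse(c)
    u=np.array(r[0])+(x0,y0);print(nm,u,r[1:],np.round(plane(T,u,z)*1e3,1), np.array(r[1])/510.66*(1.0428-z)*1e3)
    if nm=="cork":
        b=plane(T,cv2.boxPoints(r)+np.array((x0,y0)),z);print(np.round(b*1e3,1))
E
```

```text
pink [245.  173.6] [353.  228.3] tri [625.3  78.1  23.9] err 0.1 plane [625.1  78.   25. ] LW [44.8 19.8] yaw -10.5
mint [230.5 220.6] [330.8 189.3] tri [527.8 103.5  23.6] err 0.1 plane [527.7 103.4  25. ] LW [17.5 42. ] yaw -142.6
tin [274.5 201.5] [307. 221.] tri [568.7  16.4  29.2] err 0.4 plane [568.7  16.2  28.5] LW [30.3 30.7] yaw -178.4
chrome [297.5 167. ] [311.  261.5] tri [642.  -28.5  26.3] err 0.1 plane [641.  -28.4  30. ] LW [18.3 20.8] yaw -178.7
brass [280.5 249.5] [270.3 188.3] tri [471.7   1.6  37.4] err 0.1 plane [472.3   1.4  30. ] LW [13.9 13.9] yaw -88.3
blue [146.3 190.6] [418.  174.5] tri [586.2 279.1  13.6] err 1.1 plane [585.1 277.6  18. ] LW [ 85.1 144.7] yaw -100.7
key [319.3 211.8] [259.5 238. ] tri [551.2 -74.3  26.2] err 1.0 plane [552.4 -75.6  16.5] LW [33.6 81.4] yaw -127.3
cup [139.02495575 287.37721634] ((70.30125427246094, 90.92027282714844), 120.75941467285156) [[389.9 277.1  26. ]] [139.98025172 181.03578391]
cork [411.14933014 190.17952728] ((46.40068054199219, 57.23330307006836), 79.99201965332031) [[ 602.8 -263.    18. ]] [ 93.11756828 114.85663452]
[[ 638.1 -196.8   18. ]
 [ 662.9 -313.6   18. ]
 [ 567.7 -328.7   18. ]
 [ 543.6 -213.3   18. ]]
turn [274.81266785 206.49950409] ((146.66697692871094, 148.0948028564453), 94.53164672851562) [[561.2  15.3  12. ]] [296.05671057 298.93886888]
```

```bash
cat > go.py <<'E'
from h import *
def go(x,y,z,yy=None):
    "target mm, yaw of closing axis (deg, mod 180): prints tool-axis shift mm (at present yaw) and turn"
    from plant import robot
    s=robot.read_state();M=R.from_rotvec(s["orientation"]).as_matrix();p=np.array(s["tool_pos"])*1e3
    cur=np.degrees(np.arctan2(M[1,1],M[0,1]));q=np.degrees(s["q"])
    d=M.T@(np.array([x,y,z])-p)
    print("pos",p.round(1),"yyaw",cur.round(1),"t",round(float(s["t"]),2),"q6",q[5].round(0),"shift",d.round(1),end=" ")
    if yy is not None:
        o=[(cur-yy+k+540)%360-180 for k in(0,180)]
        for t in o: print("turn %.1f (q6->%.0f, shift after turn %s)"%(t,q[5]+t,(R.from_rotvec([0,0,-np.radians(t)]).apply(d)).round(1)),end=" | ")
    print()
if __name__=="__main__":
    import sys;go(*map(float,sys.argv[1:]))
E
python3 go.py 540 -20 200 0
python3 - <<'E'
from h import *
T=dict(np.load("pics/top0.npz"))
print((plane(T,[(310.6,204.1),(332.2,228),(141,283.5)],.0165)*1e3).round(1),(plane(T,(141,283.5),.026)*1e3).round(1))
E
```

```text
pos [ 143.6 -582.   185.5] yyaw -76.1 t 0.1 q6 -5.0 shift [ 519.4 -450.7  -13.7] turn -76.1 (q6->-81, shift after turn [562.  396.4 -13.7]) | turn 103.9 (q6->99, shift after turn [-562.  -396.4  -13.7]) | 
[[ 567.7  -57.5   16.5]
 [ 520.  -102.3   16.5]
 [ 397.6  276.2   16.5]] [[397.6 273.8  26. ]]
```

{"name": "play_rows", "arguments": {"deltas": [12, -9, 0, 0, 70, 25, -19, 0, 0, 70, 27, -21, 0, 0, 70, 27, -21, 0, 0, 70, 27, -21, 0, 0, 70, 27, -21, 0, 0, 70, 27, -21, 0, 0, 70, 27, -21, 0, 0, 70, 27, -21, 0, 0, 70, 27, -21, 0, 0, 70]}}

```text
t: 0.93
tool_pos: [0.3429, -0.33, 0.1861]
orientation: [-3.118, -0.379, 0.0]
force: [0.4, -0.6, 0.3]
opening: 0.0701
gripper_force: 0.0
```

{"name": "play_rows", "arguments": {"deltas": [27, -21, 0, 0, 70, 27, -21, 0, 0, 70, 27, -21, 0, 0, 70, 27, -21, 0, 0, 70, 27, -21, 0, 0, 70, 27, -21, 0, 0, 70, 27, -21, 0, 0, 70, 27, -21, 0, 0, 70, 27, -21, 0, 0, 70, 16, -12, 0, 0, 70]}}

```text
t: 1.77
tool_pos: [0.5469, -0.0714, 0.1859]
orientation: [-3.117, -0.382, 0.0]
force: [-0.3, -1.1, 0.6]
opening: 0.07
gripper_force: 0.0
```

{"name": "play_rows", "arguments": {"deltas": [0, 0, 0, -7, 70, 0, 0, 0, -7, 70, 0, 0, 0, -7, 70, 0, 0, 0, -7, 70, 0, 0, 0, 0, 70]}}

```text
t: 2.18
tool_pos: [0.5454, -0.0743, 0.1859]
orientation: [-2.93, -1.131, 0.001]
force: [1.2, -0.3, -0.1]
opening: 0.07
gripper_force: 0.0
```

```bash
python3 go.py 546 -78 200 -47; python3 -c "
from h import *
c=snap('wrist','w1');print(c['eye'],c['rotation'],c['mtx'])"
```

```text
pos [545.4 -74.3 185.9] yyaw -47.8 t 2.18 q6 35.0 shift [ -2.1   3.1 -14.1] turn -0.8 (q6->34, shift after turn [ -2.2   3.1 -14.1]) | turn 179.2 (q6->214, shift after turn [  2.2  -3.1 -14.1]) | 
[ 0.60386335 -0.02289885  0.38438729] [-0.26681566  0.11969929 -0.82820554] [[348.36651165   0.         277.08352841]
 [  0.         348.36651165 211.83787877]
 [  0.           0.           1.        ]]
```

View pics/w1.png

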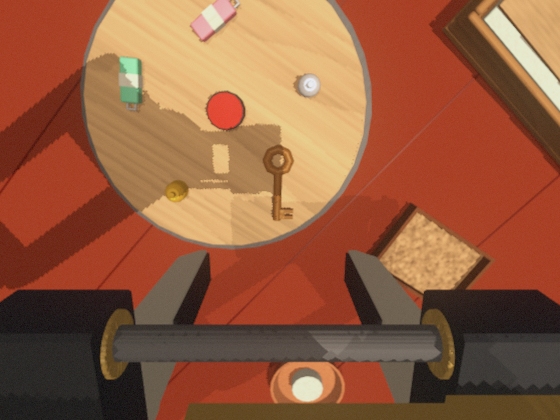

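The wrist view shows the key with its ring at (278,160) and its shaft running down to (277,220). The tin is at (225,110), chrome bell (309,85), brass bell (176,190), mint fob (130,80) and pink fob (214,18). The cork tray is at (432,257).

```bash
python3 - <<'E'
from h import *
W=dict(np.load("pics/w1.npz"));T=dict(np.load("pics/top0.npz"))
h=cv2.cvtColor(W["pixels"],cv2.COLOR_BGR2HSV)
for r in (160,185,200,213): print(r,[h[r,c].tolist() for c in (262,270,274,277,280,284,290)])
m=cv2.inRange(h,np.array((3,165,30)),np.array((15,255,200)));m[:140]=0;m[226:]=0;m[:,:255]=0;m[:,300:]=0
for r in range(144,224,4):
    x=np.flatnonzero(m[r]);print(r,x.min() if len(x) else 0,x.max() if len(x) else 0,end='; ')
E
```

```text
160 [[15, 145, 146], [15, 191, 108], [15, 135, 162], [15, 130, 165], [17, 124, 223], [15, 143, 152], [15, 155, 202]]
185 [[15, 129, 178], [15, 136, 174], [13, 180, 112], [13, 176, 133], [14, 184, 115], [17, 118, 229], [17, 122, 226]]
200 [[16, 125, 217], [17, 121, 219], [14, 185, 131], [15, 163, 178], [13, 178, 149], [19, 108, 231], [19, 106, 231]]
213 [[16, 125, 216], [16, 129, 192], [14, 184, 137], [15, 165, 181], [15, 170, 179], [15, 149, 190], [16, 134, 208]]
144 0 0; 148 270 285; 152 266 289; 156 264 291; 160 263 292; 164 265 291; 168 266 289; 172 270 286; 176 274 280; 180 274 280; 184 274 280; 188 274 280; 192 274 280; 196 274 280; 200 274 280; 204 273 280; 208 273 280; 212 273 279; 216 273 291; 220 0 0;
```

```bash
python3 - <<'E'
from h import *
W=dict(np.load("pics/w1.npz"));T=dict(np.load("pics/top0.npz"))
p=plane(W,[(277.8,160.2),(277,190),(276.3,212),(276.3,220)],.0165)*1e3
print(p.round(1));v=p[2]-p[0];yaw=np.degrees(np.arctan2(v[1],v[0]));u=v/np.linalg.norm(v)
print("yaw",yaw,"origin",(p[0]+24.5*u).round(1),"len from ring",np.linalg.norm(p[3]-p[0]))
t,e=tri(W,(277.8,160.2),T,(310.6,204.1));print("ring tri",t*1e3,e*1e3)
print("tins/bells chk",(plane(W,[(225,110),(309,85),(176,190)],.03)*1e3).round(1))
E
```

```text
[[ 566.5  -57.2   16.5]
 [ 542.1  -78.1   16.5]
 [ 523.3  -94.2   16.5]
 [ 516.4 -100.4   16.5]]
yaw -139.42102368394583 origin [547.9 -73.1  16.5] len from ring 66.16434771611762
ring tri [566.95806426 -56.954198    20.88519172] 0.4241777907985575
tins/bells chk [[569.5  15.2  30. ]
 [641.2 -29.7  30. ]
 [473.7   1.8  30. ]]
```

{"name": "play_rows", "arguments": {"deltas": [-1.3, 0.7, 15, 1.6, 45, 0, 0, 30, 0, 45, 0, 0, 35, 0, 45, 0, 0, 35, 0, 45, 0, 0, 28, 0, 45, 0, 0, 16, 0, 45, 0, 0, 8, 0, 45, 0, 0, 0, 0, 45]}}

```text
t: 2.9
tool_pos: [0.5433, -0.0755, 0.0171]
orientation: [-2.949, -1.075, 0.006]
force: [-0.6, -0.1, 0.2]
opening: 0.0449
gripper_force: 0.0
```

```bash
python3 go.py 544.9 -75.7 13.7 -49.4
```

```text
pos [543.3 -75.5  17.1] yyaw -49.9 t 2.9 q6 37.0 shift [1.2 1.2 3.4] turn -0.5 (q6->36, shift after turn [1.1 1.2 3.4]) | turn 179.5 (q6->216, shift after turn [-1.1 -1.2  3.4]) |
```

Then I close with a moderate grip.

{"name": "play_rows", "arguments": {"deltas": [1.2, 1.2, 3, -0.5, 45, 0, 0, 0, 0, 20, 0, 0, 0, 0, 4, 0, 0, 0, 0, 4, 0, 0, 0, 0, 4, 0, 0, 0, 0, 4], "newtons": 20}}

```text
t: 3.4
tool_pos: [0.5474, -0.0761, 0.0171]
orientation: [2.945, 1.093, 0.001]
force: [-0.1, 0.7, -0.2]
opening: 0.0164
gripper_force: 0.0
```

{"name": "play_rows", "arguments": {"deltas": [0, 0, 0, 0, 4, 0, 0, 0, 0, 4, 0, 0, 0, 0, 4]}}

```text
t: 3.65
tool_pos: [0.5469, -0.076, 0.0165]
orientation: [2.945, 1.094, 0.0]
force: [-0.5, -0.1, 0.1]
opening: 0.0042
gripper_force: 0.0
```

```bash
python3 go.py 544.9 -75.7 13.7 -49.4
```

```text
pos [546.9 -76.   16.5] yyaw -49.2 t 3.65 q6 36.0 shift [-1.3 -1.6  2.8] turn 0.2 (q6->36, shift after turn [-1.3 -1.5  2.8]) | turn -179.8 (q6->-144, shift after turn [1.3 1.5 2.8]) |
```

```bash
python3 - <<'E'
from h import *
from plant import robot
for i in range(3):
    s=robot.read_state();print(np.array(s['tool_pos'])*1e3,s['gripper_force'],s['opening'],s['t']) if i==0 else 0
c=snap('wrist','w2');d=snap('scene','s2')
cv2.imwrite('pics/z2.png',np.hstack([cv2.resize(c['pixels'][180:400,180:400],(400,400)),cv2.resize(d['pixels'][200:290,220:310],(400,400))]))
s=robot.read_state();print(np.array(s['tool_pos'])*1e3,s['gripper_force'],s['opening'],s['t'])
E
```

```text
[546.91653961 -76.00939758  16.48328892] 0.0 0.004198093824477202 3.65
[546.88322942 -75.98076242  16.39164383] 0.0 0.004012136080589825 3.75
```

View pics/z2.png

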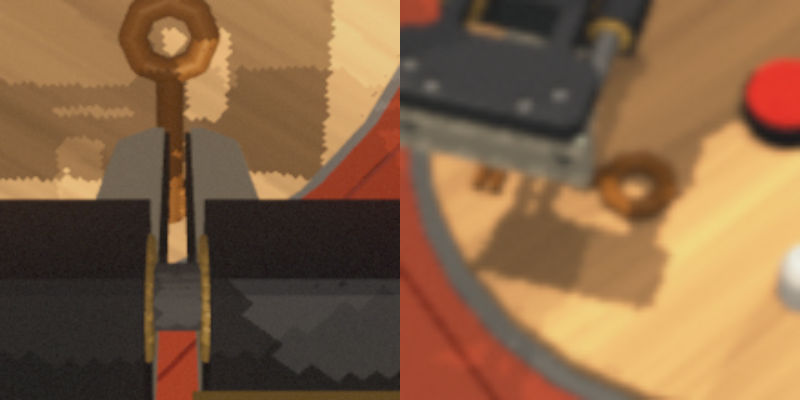

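The wrist view shows the fingers closed just above the shaft, and the key hasn't moved. I need to go deeper, so I reopen and step down while watching the force.

{"name": "play_rows", "arguments": {"deltas": [0, 0, 0, 0, 40, -1, -1.5, 0, 0, 40, 0, 0, 0, 0, 40, 0, 0, 0, 0, 40, 0, 0, 0, 0, 40, 0, 0, 1.5, 0, 40, 0, 0, 1.5, 0, 40, 0, 0, 0, 0, 40, 0, 0, 0, 0, 40]}}

```text
t: 4.5
tool_pos: [0.545, -0.0755, 0.0132]
orientation: [-2.945, -1.094, 0.001]
force: [1.0, -0.1, 0.5]
opening: 0.0402
gripper_force: 0.0
```

```bash
python3 go.py 544.9 -75.7 13 -49.4
```

```text
pos [545.  -75.5  13.2] yyaw -49.2 t 4.5 q6 36.0 shift [-0.2  0.1  0.2] turn 0.2 (q6->36, shift after turn [-0.2  0.1  0.2]) | turn -179.8 (q6->-144, shift after turn [ 0.2 -0.1  0.2]) |
```

{"name": "play_rows", "arguments": {"deltas": [0, 0, 0.7, 0, 40, 0, 0, 0.7, 0, 40, 0, 0, 0, 0, 40]}}

```text
t: 4.75
tool_pos: [0.5451, -0.0755, 0.0119]
orientation: [-2.945, -1.094, 0.0]
force: [0.5, 0.1, 0.1]
opening: 0.0401
gripper_force: 0.0
```

{"name": "play_rows", "arguments": {"deltas": [0, 0, 0.8, 0, 40, 0, 0, 0.7, 0, 40, 0, 0, 0, 0, 40]}}

```text
t: 5.0
tool_pos: [0.5451, -0.0755, 0.0104]
orientation: [-2.945, -1.094, 0.0]
force: [-0.0, 0.9, -0.2]
opening: 0.0398
gripper_force: 0.0
```

{"name": "play_rows", "arguments": {"deltas": [0, 0, 0.8, 0, 40, 0, 0, 0, 0, 40, 0, 0, 0, 0, 40]}}

```text
t: 5.25
tool_pos: [0.5451, -0.0755, 0.0097]
orientation: [-2.945, -1.094, 0.0]
force: [0.1, -0.2, -0.4]
opening: 0.0397
gripper_force: 0.0
```

{"name": "play_rows", "arguments": {"deltas": [0, 0, 0.8, 0, 40, 0, 0, 0, 0, 40, 0, 0, 0, 0, 40]}}

```text
t: 5.5
tool_pos: [0.5451, -0.0755, 0.0089]
orientation: [-2.945, -1.094, 0.0]
force: [-0.2, 0.3, -0.7]
opening: 0.0398
gripper_force: 0.0
```

{"name": "play_rows", "arguments": {"deltas": [0, 0, 0, 0, 4, 0, 0, 0, 0, 4, 0, 0, 0, 0, 4, 0, 0, 0, 0, 4, 0, 0, 0, 0, 4, 0, 0, 0, 0, 4, 0, 0, 0, 0, 4], "newtons": 20}}

```text
t: 6.08
tool_pos: [0.5452, -0.0755, 0.0089]
orientation: [2.945, 1.094, 0.0]
force: [-0.1, -0.7, -0.5]
opening: 0.0045
gripper_force: 0.0
```

```bash
python3 - <<'E'
from h import *
from plant import robot
s=robot.read_state();p=np.array(s['tool_pos'])
out=[]
for n in('wrist','scene'):
    c=snap(n,n+'3');a=proj(c,p);print(n,a,c['eye'])
    S=4;x0,y0=(a-50).astype(int);y0=min(y0,320);im=cv2.resize(c['pixels'][y0:y0+100,x0:x0+100],(400,400),interpolation=cv2.INTER_CUBIC)
    q=((a-(x0,y0)+.5)*S).astype(int);cv2.drawMarker(im,tuple(int(v) for v in q),(255,0,255),0,10,1);out.append(im);print(x0,y0)
cv2.imwrite('pics/z3.png',np.hstack(out))
E
```

```text
wrist [275.53676529 243.07435438] [ 0.60474845 -0.0256184   0.20752669]
225 193
scene [257.07562062 241.89522399] [ 1.00915646 -0.34945286  0.73687784]
207 191
```

View pics/z3.png

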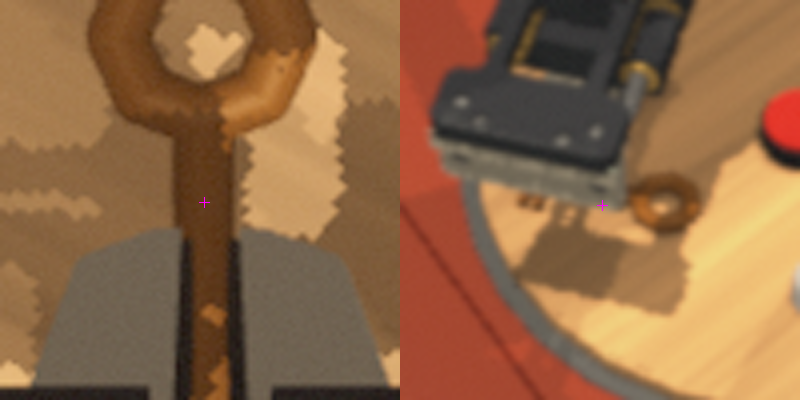

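```bash
python3 - <<'E'
from h import *
from plant import robot
s=robot.read_state();p=np.array(s['tool_pos']);M=R.from_rotvec(s['orientation']).as_matrix()
c=dict(np.load('pics/wrist3.npz'))
for h in(0,5,10,15,20,25):print(h,[proj(c,p+M@np.array([x,y,-h])/1e3).round(1).tolist() for x,y in((-7.5,2.2),(0,2.2),(7.5,2.2),(7.5,-2.2))])
print(R.from_rotvec(c['rotation']).as_matrix().T@M, M.T@(c['eye']-p)*1e3)
E
```

```text
0 [[279.1, 254.5], [279.1, 243.1], [279.1, 231.5], [271.8, 231.5]]
5 [[279.1, 257.8], [279.1, 246.2], [279.2, 234.3], [271.7, 234.3]]
10 [[279.2, 261.3], [279.2, 249.4], [279.2, 237.3], [271.6, 237.3]]
15 [[279.2, 264.9], [279.2, 252.8], [279.3, 240.4], [271.4, 240.4]]
20 [[279.3, 268.7], [279.3, 256.3], [279.3, 243.7], [271.3, 243.7]]
25 [[279.3, 272.7], [279.3, 260.0], [279.4, 247.1], [271.1, 247.1]]
[[-9.46531011e-05  9.99999921e-01  3.84826371e-04]
 [ 9.60101168e-01 -1.67412604e-05  2.79652904e-01]
 [ 2.79652888e-01  3.95942263e-04 -9.60101091e-01]] [  77.72209029    1.05740162 -198.62027478]
```

The wrist view suggests the fingertips sit well above the reported TCP, so I'll find the surface by touch.

{"name": "play_rows", "arguments": {"deltas": [0, 0, 0, 0, 40, 0, 0, 0, 0, 40, 0, 0, 0, 0, 40, 0, 0, 0, 0, 40, 0, 0, 0, 0, 40, 0, 0, 1, 0, 40, 0, 0, 1, 0, 40, 0, 0, 1, 0, 40, 0, 0, 0, 0, 40]}}

```text
t: 6.93
tool_pos: [0.5449, -0.0755, 0.0056]
orientation: [-2.945, -1.094, 0.001]
force: [0.1, 0.5, -0.0]
opening: 0.0401
gripper_force: 0.0
```

{"name": "play_rows", "arguments": {"deltas": [0, 0, 0.8, 0, 40, 0, 0, 0.7, 0, 40, 0, 0, 0, 0, 40]}}

```text
t: 7.18
tool_pos: [0.5451, -0.0755, 0.0042]
orientation: [-2.945, -1.094, 0.0]
force: [-0.7, -0.5, -0.2]
opening: 0.0402
gripper_force: 0.0
```

{"name": "play_rows", "arguments": {"deltas": [0, 0, 0.8, 0, 40, 0, 0, 0.7, 0, 40, 0, 0, 0, 0, 40]}}

```text
t: 7.43
tool_pos: [0.5451, -0.0755, 0.0027]
orientation: [-2.945, -1.094, 0.0]
force: [0.1, 0.3, 0.9]
opening: 0.0399
gripper_force: 0.0
```

{"name": "play_rows", "arguments": {"deltas": [0, 0, 0.8, 0, 40, 0, 0, 0.7, 0, 40, 0, 0, 0, 0, 40]}}

```text
t: 7.68
tool_pos: [0.5451, -0.0755, 0.0013]
orientation: [-2.945, -1.094, 0.0]
force: [-0.8, -0.4, -0.8]
opening: 0.0397
gripper_force: 0.0
```

{"name": "play_rows", "arguments": {"deltas": [0, 0, 0.8, 0, 40, 0, 0, 0.7, 0, 40, 0, 0, 0, 0, 40]}}

```text
t: 7.93
tool_pos: [0.5451, -0.0755, -0.0002]
orientation: [-2.945, -1.094, 0.0]
force: [-0.5, 0.3, 1.3]
opening: 0.04
gripper_force: 0.0
```

{"name": "play_rows", "arguments": {"deltas": [0, 0, 0.8, 0, 40, 0, 0, 0.7, 0, 40, 0, 0, 0, 0, 40]}}

```text
t: 8.18
tool_pos: [0.5451, -0.0755, -0.0018]
orientation: [-2.945, -1.094, 0.0]
force: [-0.1, -0.8, -1.0]
opening: 0.0401
gripper_force: 0.0
```

{"name": "play_rows", "arguments": {"deltas": [0, 0, 0.8, 0, 40, 0, 0, 0.7, 0, 40, 0, 0, 0, 0, 40]}}

```text
t: 8.43
tool_pos: [0.5451, -0.0755, -0.0032]
orientation: [-2.945, -1.094, 0.0]
force: [-0.5, -0.0, 0.9]
opening: 0.0403
gripper_force: 0.0
```

{"name": "play_rows", "arguments": {"deltas": [0, 0, 0.8, 0, 40, 0, 0, 0.7, 0, 40, 0, 0, 0, 0, 40]}}

```text
t: 8.68
tool_pos: [0.5451, -0.0755, -0.0047]
orientation: [-2.945, -1.094, 0.0]
force: [-0.8, 1.0, -0.3]
opening: 0.0399
gripper_force: 0.0
```

{"name": "play_rows", "arguments": {"deltas": [0, 0, 0.8, 0, 40, 0, 0, 0, 0, 40, 0, 0, 0, 0, 40]}}

```text
t: 8.93
tool_pos: [0.5451, -0.0755, -0.0054]
orientation: [-2.945, -1.094, 0.0]
force: [-0.2, -0.5, 0.0]
opening: 0.0401
gripper_force: 0.0
```

{"name": "play_rows", "arguments": {"deltas": [0, 0, 0, 0, 4, 0, 0, 0, 0, 4, 0, 0, 0, 0, 4, 0, 0, 0, 0, 4, 0, 0, 0, 0, 4, 0, 0, 0, 0, 4, 0, 0, 0, 0, 4]}}

```text
t: 9.52
tool_pos: [0.5452, -0.0756, -0.0054]
orientation: [2.945, 1.094, -0.0]
force: [0.3, 0.4, -0.1]
opening: 0.0045
gripper_force: 0.0
```

```bash
python3 - <<'E'
from h import *
from plant import robot
s=robot.read_state();p=np.array(s['tool_pos']);print(p,s['q'])
out=[]
c=snap('wrist','w4');a=proj(c,p);print(a)
im=c['pixels'].copy();cv2.drawMarker(im,tuple(int(v) for v in a),(255,0,255),0,8,1)
d=snap('scene','s4');b=proj(d,p);e=d['pixels'].copy();cv2.drawMarker(e,tuple(int(v) for v in b),(255,0,255),0,5,1)
cv2.imwrite('pics/z4.png',np.hstack([cv2.resize(im[140:340,180:380],(400,400)),cv2.resize(e[100:300,170:370],(400,400))]))
E
```

```text
[ 0.54518193 -0.07555444 -0.00535951] [-2.30858012e-01  1.77173577e-01  1.80370452e+00 -1.43111688e-05
  1.16072563e+00  6.28647621e-01]
[275.50061052 243.13167219]
```

View pics/z4.png

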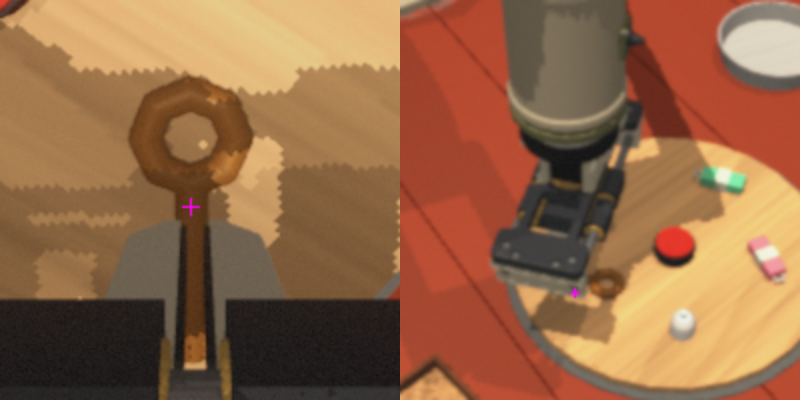

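Scaling from the known opening, the fingertips sit about 30 mm above the reported TCP. I keep probing downward with the fingers open.

{"name": "play_rows", "arguments": {"deltas": [0, 0, 0, 0, 40, 0, 0, 0, 0, 40, 0, 0, 0, 0, 40, 0, 0, 0, 0, 40, 0, 0, 0, 0, 40, 0, 0, 1, 0, 40, 0, 0, 1, 0, 40, 0, 0, 1, 0, 40, 0, 0, 1, 0, 40, 0, 0, 0, 0, 40]}}

```text
t: 10.45
tool_pos: [0.5449, -0.0755, -0.0097]
orientation: [-2.945, -1.094, 0.001]
force: [0.9, -0.6, 0.2]
opening: 0.0403
gripper_force: 0.0
```

{"name": "play_rows", "arguments": {"deltas": [0, 0, 1, 0, 40, 0, 0, 1, 0, 40, 0, 0, 0, 0, 40]}}

```text
t: 10.7
tool_pos: [0.545, -0.0755, -0.0116]
orientation: [-2.945, -1.094, 0.0]
force: [0.8, -0.0, -0.6]
opening: 0.04
gripper_force: 0.0
```

{"name": "play_rows", "arguments": {"deltas": [0, 0, 1, 0, 40, 0, 0, 0.5, 0, 40, 0, 0, 0, 0, 40]}}

```text
t: 10.95
tool_pos: [0.5451, -0.0755, -0.013]
orientation: [-2.945, -1.094, 0.0]
force: [-0.4, 0.4, 0.8]
opening: 0.0399
gripper_force: 0.0
```

{"name": "play_rows", "arguments": {"deltas": [0, 0, 0.8, 0, 40, 0, 0, 0.4, 0, 40, 0, 0, 0, 0, 40]}}

```text
t: 11.2
tool_pos: [0.5451, -0.0755, -0.0142]
orientation: [-2.945, -1.094, 0.0]
force: [-0.1, 0.1, -0.8]
opening: 0.0401
gripper_force: 0.0
```

{"name": "play_rows", "arguments": {"deltas": [0, 0, 0, 0, 4, 0, 0, 0, 0, 4, 0, 0, 0, 0, 4, 0, 0, 0, 0, 4, 0, 0, 0, 0, 4, 0, 0, 0, 0, 4, 0, 0, 0, 0, 4]}}

```text
t: 11.78
tool_pos: [0.5452, -0.0755, -0.0141]
orientation: [-2.945, -1.094, -0.0]
force: [-0.0, 0.4, 0.8]
opening: 0.0066
gripper_force: 18.5
```

{"name": "play_rows", "arguments": {"deltas": [0, 0, 0, 0, 30, 0, 0, 0, 0, 30, 0, 0, 0, 0, 30, 0, 0, 0, 0, 30, 0, 0, 1, 0, 30, 0, 0, 1, 0, 30, 0, 0, 1, 0, 30, 0, 0, 0, 0, 30]}}

```text
t: 12.45
tool_pos: [0.5449, -0.0755, -0.0174]
orientation: [-2.945, -1.094, 0.001]
force: [-0.6, -0.3, -0.1]
opening: 0.03
gripper_force: 0.0
```

{"name": "play_rows", "arguments": {"deltas": [0, 0, 0.8, 0, 30, 0, 0, 0.4, 0, 30, 0, 0, 0, 0, 30]}}

```text
t: 12.7
tool_pos: [0.5451, -0.0755, -0.0184]
orientation: [-2.945, -1.094, 0.0]
force: [-0.5, -0.9, -0.7]
opening: 0.0298
gripper_force: 0.0
```

{"name": "play_rows", "arguments": {"deltas": [0, 0, 0.8, 0, 30, 0, 0, 0, 0, 30, 0, 0, 0, 0, 30]}}

```text
t: 12.95
tool_pos: [0.5452, -0.0755, -0.0191]
orientation: [-2.945, -1.094, 0.0]
force: [-0.5, -0.1, 0.3]
opening: 0.0298
gripper_force: 0.0
```

{"name": "play_rows", "arguments": {"deltas": [0, 0, 0.8, 0, 30, 0, 0, 0, 0, 30, 0, 0, 0, 0, 30]}}

```text
t: 13.2
tool_pos: [0.5452, -0.0756, -0.0198]
orientation: [2.945, 1.094, 0.0]
force: [-0.5, 0.4, -0.2]
opening: 0.0302
gripper_force: 0.0
```

{"name": "play_rows", "arguments": {"deltas": [0, 0, 0.8, 0, 30, 0, 0, 0, 0, 30, 0, 0, 0, 0, 30]}}

```text
t: 13.45
tool_pos: [0.5457, -0.0756, -0.0199]
orientation: [2.945, 1.094, 0.001]
force: [-1.8, 0.5, 6.0]
opening: 0.03
gripper_force: 2.8
```

{"name": "play_rows", "arguments": {"deltas": [0, 0, 0.8, 0, 30, 0, 0, 0, 0, 30, 0, 0, 0, 0, 30]}}

```text
t: 13.7
tool_pos: [0.5463, -0.0758, -0.0199]
orientation: [2.944, 1.094, 0.002]
force: [-2.5, 0.9, 10.0]
opening: 0.03
gripper_force: 5.1
```

The fingertips touch the turntable at a reported z of −19.9 mm, so the tips sit about 32 mm above the reported TCP. I lift 2 mm and grip.

{"name": "play_rows", "arguments": {"deltas": [0, 0, -3, 0, 30, 0, 0, 0, 0, 4, 0, 0, 0, 0, 4, 0, 0, 0, 0, 4, 0, 0, 0, 0, 4, 0, 0, 0, 0, 4], "newtons": 25}}

```text
t: 14.2
tool_pos: [0.5449, -0.0755, -0.0188]
orientation: [-2.945, -1.094, 0.001]
force: [-0.8, -0.4, 0.7]
opening: 0.008
gripper_force: 25.0
```

{"name": "play_rows", "arguments": {"deltas": [0, 0, 0, 0, 4, 0, 0, -4, 0, 4, 0, 0, -10, 0, 4, 0, 0, -20, 0, 4, 0, 0, -25, 0, 4, 0, 0, -25, 0, 4, 0, 0, -10, 0, 4, 0, 0, 0, 0, 4]}}

```text
t: 14.87
tool_pos: [0.548, -0.0762, 0.0797]
orientation: [2.941, 1.093, 0.009]
force: [1.2, -0.5, -0.6]
opening: 0.0081
gripper_force: 25.0
```

```bash
python3 - <<'E'
from h import *
from plant import robot
for n in('wrist','scene','top'): snap(n,n+'5')
c=cv2.imread('pics/wrist5.png');d=cv2.imread('pics/scene5.png')
e=cv2.imread('pics/top5.png')
cv2.imwrite('pics/z5.png',np.hstack([cv2.resize(c,(400,300)),cv2.resize(d[80:305,170:470],(400,300))]))
E
python3 go.py 398 275 60 ; python3 - <<'E'
import sys;sys.path.insert(0,'.')
from h import *
# cup circle from saturation mask, top view, and scene triangulation of rim
for n,(x0,y0,x1,y1) in(("top0",(100,243,182,325)),("scene0",(322,95,394,148))):
    c=dict(np.load(f'pics/{n}.npz'));h=cv2.cvtColor(c['pixels'],cv2.COLOR_BGR2HSV)[y0:y1,x0:x1]
    m=cv2.morphologyEx(cv2.inRange(h,np.array((0,0,60)),np.array((180,105,255))),cv2.MORPH_OPEN,np.ones((3,3)));k=max(cv2.findContours(m,0,1)[0],key=cv2.contourArea)
    r=cv2.fitEllipse(cv2.convexHull(k));print(n,np.array(r[0])+(x0,y0),r[1:],(plane(c,np.array(r[0])+(x0,y0),.026)*1e3).round(1))
E
```

```text
pos [544.4 -75.4  74.3] yyaw -49.3 t 15.02 q6 36.0 shift [ 117.8 -361.    14.6] 
top0 [139.97842407 283.12966156] ((63.55370330810547, 65.81419372558594), 37.39160919189453) [[398.2 275.8  26. ]]
scene0 [357.08639908 121.87054825] ((44.98542022705078, 58.43724822998047), 96.46234130859375) [[405. 271.  26.]]
```

View pics/z5.png

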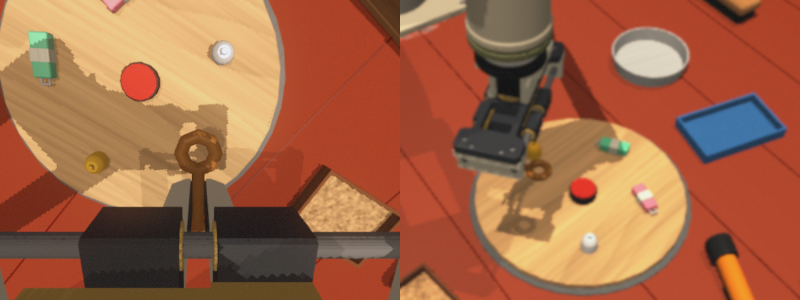

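The key is held flat. I carry it to the cup.

{"name": "play_rows", "arguments": {"deltas": [4, -12, 0, 0, 4, 8, -26, 0, 0, 4, 9, -29, 0, 0, 4, 9, -29, 0, 0, 4, 9, -29, 0, 0, 4, 9, -29, 0, 0, 4, 9, -29, 0, 0, 4, 9, -29, 0, 0, 4, 9, -29, 0, 0, 4, 9, -29, 0, 0, 4]}}

```text
t: 15.85
tool_pos: [0.4299, 0.1852, 0.0738]
orientation: [-2.945, -1.094, 0.004]
force: [-0.2, -0.5, -0.4]
opening: 0.0082
gripper_force: 25.0
```

{"name": "play_rows", "arguments": {"deltas": [9, -29, 0, 0, 4, 9, -29, 0, 0, 4, 8, -24, 0, 0, 4, 3, -10, 0, 0, 4, 0, 0, 0, 0, 4, 0, 0, 0, 0, 4]}}

```text
t: 16.35
tool_pos: [0.3934, 0.2721, 0.0745]
orientation: [2.943, 1.096, -0.003]
force: [0.5, -0.7, -1.0]
opening: 0.0083
gripper_force: 25.0
```

```bash
python3 - <<'E'
from h import *
c=snap('wrist','w6');cv2.imwrite('pics/z6.png',c['pixels'])
E
python3 go.py 395 272.4 -20 -49.4
```

```text
pos [394.  271.6  74.7] yyaw -49.2 t 16.4 q6 78.0 shift [ 1.4  0.1 94.7] turn 0.2 (q6->78, shift after turn [ 1.4  0.1 94.7]) | turn -179.8 (q6->-102, shift after turn [-1.4 -0.1 94.7]) |
```

View pics/z6.png

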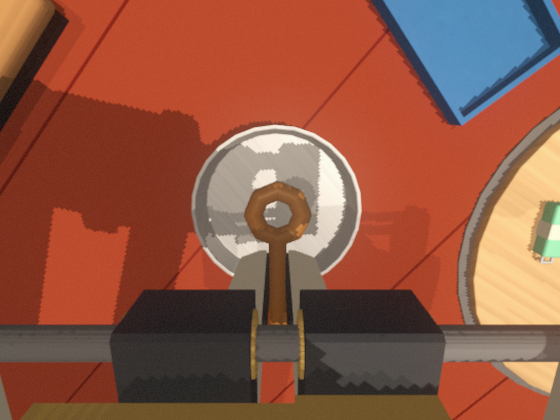

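The wrist view shows the cup rim spanning columns 192–361 with its top at row 125, and the key ring at (278,212) over the cup. I fit the cup centre from the rim points.

```bash
python3 - <<'E'
from h import *
from scipy.optimize import least_squares
c=dict(np.load('pics/w6.npz'));h=cv2.cvtColor(c['pixels'],cv2.COLOR_BGR2HSV)
m=cv2.inRange(h,np.array((0,0,60)),np.array((180,110,255)));m[:110]=0;m[240:]=0;m[:,:180]=0;m[:,380:]=0
m=cv2.morphologyEx(m,cv2.MORPH_OPEN,np.ones((3,3)));k=cv2.convexHull(max(cv2.findContours(m,0,1)[0],key=cv2.contourArea))[:,0]
k=k[k[:,1]<232];p=plane(c,k,.026)*1e3
r=least_squares(lambda v:np.hypot(p[:,0]-v[0],p[:,1]-v[1])-v[2],[397,275,63],loss='soft_l1');print(r.x,np.abs(r.fun).max())
r=least_squares(lambda v:np.hypot(p[:,0]-v[0],p[:,1]-v[1])-63,[397,275],loss='soft_l1');print(r.x,np.abs(r.fun).max())
from plant import robot
s=robot.read_state();print(plane(c,[(277.5,212)],np.array(s['tool_pos'])[2]+.032+.003)*1e3)
E
```

```text
[397.81579959 275.78072917  62.78217232] 0.19628839348323623
[397.61824414 275.6163496 ] 0.41700646545704245
[[416.98259717 290.95958351 109.70357022]]
```

{"name": "play_rows", "arguments": {"deltas": [0, 0, 10, 0, 4, 0, 0, 20, 0, 4, 0, 0, 25, 0, 4, 0, 0, 20, 0, 4, 0, 0, 12, 0, 4, 0, 0, 8, 0, 4, 0, 0, 4, 0, 4, 0, 0, 0, 0, 4, 0, 0, 0, 0, 4]}}

```text
t: 17.15
tool_pos: [0.3951, 0.2723, -0.023]
orientation: [-2.945, -1.093, -0.001]
force: [-0.3, -1.2, -0.1]
opening: 0.0081
gripper_force: 25.0
```

```bash
python3 go.py 395 272.4 -26.5 -49.4
```

```text
pos [395.1 272.3 -23. ] yyaw -49.3 t 17.15 q6 78.0 shift [ 0.  -0.1  3.5] turn 0.1 (q6->78, shift after turn [ 0.  -0.1  3.5]) | turn -179.9 (q6->-102, shift after turn [-0.   0.1  3.5]) |
```

{"name": "play_rows", "arguments": {"deltas": [0, 0, 2, 0, 4, 0, 0, 1.3, 0, 4, 0, 0, 0, 0, 4, 0, 0, 0, 0, 14, 0, 0, 0, 0, 25, 0, 0, 0, 0, 35, 0, 0, 0, 0, 35, 0, 0, -8, 0, 35, 0, 0, -20, 0, 35, 0, 0, -30, 0, 35]}}

```text
t: 17.98
tool_pos: [0.392, 0.2711, 0.0297]
orientation: [2.944, 1.094, -0.009]
force: [-0.7, 0.9, 0.7]
opening: 0.0352
gripper_force: 0.0
```

{"name": "play_rows", "arguments": {"deltas": [0, 0, -35, 0, 40, 0, 0, -35, 0, 40, 0, 0, -15, 0, 40, 0, 0, 0, 0, 40]}}

```text
t: 18.32
tool_pos: [0.3976, 0.2742, 0.1222]
orientation: [-2.944, -1.093, -0.014]
force: [0.7, 0.6, 0.7]
opening: 0.0401
gripper_force: 0.0
```

```bash
python3 - <<'E'
from h import *
c=snap('wrist','w7');d=snap('top','t7')
cv2.imwrite('pics/z7.png',c['pixels'])
E
python3 go.py 527.8 103.5 117
```

```text
pos [395.  272.8 117.2] yyaw -49.2 t 18.42 q6 78.0 shift [-9.900e+00  2.149e+02  2.000e-01]
```

View pics/z7.png

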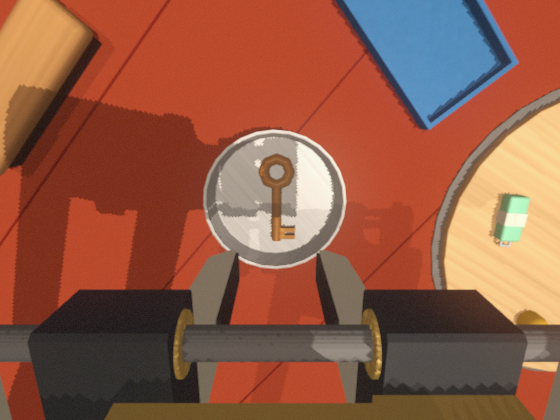

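The key lies flat in the middle of the cup, with its ring at (277,172) and bit at (283,233). Next I confirm the fob poses and the blue tray.

```bash
cat >> h.py <<'E'
def mk(c,ranges,box):
    h=cv2.cvtColor(c["pixels"],cv2.COLOR_BGR2HSV);m=np.zeros(h.shape[:2],np.uint8)
    for lo,hi in ranges:m|=cv2.inRange(h,np.array(lo),np.array(hi))
    w=np.zeros_like(m);x0,y0,x1,y1=box;w[y0:y1,x0:x1]=m[y0:y1,x0:x1];return w
def rect(c,m,z,nm=""):
    a=cv2.minAreaRect(np.argwhere(m)[:,::-1].astype(np.float32));b=plane(c,cv2.boxPoints(a),z)*1e3
    e=[b[1]-b[0],b[2]-b[1]];L=[np.linalg.norm(v) for v in e];v=e[int(np.argmax(L))]
    print(nm,np.round(a[0],1),"ctr",b.mean(0).round(1),"LW",np.round(L,1),"yaw",round(np.degrees(np.arctan2(v[1],v[0]))%180,1));return a[0]
PK=[((155,25,90),(180,200,255)),((0,30,140),(9,140,255))];MT=[((50,40,60),(95,255,255))];BL=[((95,90,40),(125,255,255))]
E
python3 - <<'E'
from h import *
L=lambda n:dict(np.load(f'pics/{n}.npz'))
T,T7,W1,W7=L('top0'),L('t7'),L('w1'),L('w7')
a=rect(W7,mk(W7,MT,(490,180,535,260)),.025,'mint w7');b=rect(T,mk(T,MT,(218,208,246,238)),.025,'mint T')
print(tri(W7,a,T,b));rect(T7,mk(T7,MT,(218,208,246,238)),.025,'mint T7')
rect(W1,mk(W1,MT,(110,45,150,115)),.025,'mint w1')
a=rect(W1,mk(W1,PK,(185,0,245,45)),.025,'pink w1');b=rect(T7,mk(T7,PK,(236,160,256,190)),.025,'pink T7');print(tri(W1,a,T7,b))
a=rect(T7,mk(T7,BL,(100,155,195,225)),.018,'blue T7')
# floor of tray: brighter blue, eroded rect of the floor
h=cv2.cvtColor(T['pixels'],cv2.COLOR_BGR2HSV);print(h[191,105:190:3].tolist())
E
```

```text
mint w7 [514.  218.6] ctr [525.1 104.3  25. ] LW [43.  17.5] yaw 37.2
mint T [230.5 220.6] ctr [527.7 103.4  25. ] LW [17.5 42. ] yaw 37.4
(array([0.52683126, 0.10335269, 0.02338304]), np.float64(0.0021045822965118674))
mint T7 [230.8 221.2] ctr [526.6 102.8  25. ] LW [17.7 42.4] yaw 37.9
mint w1 [130.   79.5] ctr [528.7 101.8  25. ] LW [19.  41.1] yaw 35.9
pink w1 [213.3  18.2] ctr [624.2  76.   25. ] LW [42.8 19.7] yaw 168.9
pink T7 [244.6 174.1] ctr [624.   78.8  25. ] LW [44.1 18.9] yaw 170.0
(array([0.62545761, 0.07894835, 0.01586646]), np.float64(0.0013619114263581998))
blue T7 [146.3 190.6] ctr [585.3 277.6  18. ] LW [ 85.1 144.7] yaw 79.3
[[5, 186, 184], [5, 188, 186], [109, 128, 184], [105, 156, 80], [106, 154, 189], [106, 152, 191], [106, 155, 188], [106, 153, 188], [105, 155, 186], [106, 156, 186], [106, 155, 187], [105, 154, 191], [106, 155, 188], [106, 157, 190], [106, 154, 192], [105, 152, 193], [106, 156, 190], [106, 153, 193], [106, 153, 190], [105, 155, 191], [106, 151, 192], [106, 151, 192], [106, 151, 192], [105, 157, 190], [105, 153, 193], [105, 155, 188], [1, 138, 107], [5, 191, 186], [5, 189, 188]]
```

{"name": "play_rows", "arguments": {"deltas": [-1, 14, 0, 0, 40, -1, 26, 0, 3.6, 40, -1.5, 32, 0, 0, 40, -1.5, 34, 0, 0, 40, -1.5, 34, 0, 0, 40, -1.5, 34, 0, 0, 40, -2, 28, 10, 0, 40, -1, 12, 20, 0, 40, 0, 0, 25, 0, 40, 0, 0, 30, 0, 40]}}

```text
t: 19.25
tool_pos: [0.517, 0.0955, 0.0296]
orientation: [-2.979, -0.998, 0.001]
force: [-0.8, -0.3, 0.7]
opening: 0.04
gripper_force: 0.0
```

{"name": "play_rows", "arguments": {"deltas": [0, 0, 20, 0, 40, 0, 0, 10, 0, 40, 0, 0, 0, 0, 40, 0, 0, 0, 0, 40]}}

```text
t: 19.58
tool_pos: [0.5159, 0.0967, 0.0004]
orientation: [-2.977, -1.001, 0.004]
force: [0.1, 0.9, 0.5]
opening: 0.0403
gripper_force: 0.0
```

```bash
python3 go.py 526.8 103.2 -18.8 -52.8
```

```text
pos [5.159e+02 9.670e+01 4.000e-01] yyaw -52.8 t 19.58 q6 58.0 shift [12.6  1.4 19.2] turn -0.0 (q6->58, shift after turn [12.6  1.4 19.2]) | turn 180.0 (q6->238, shift after turn [-12.6  -1.4  19.2]) |
```

{"name": "play_rows", "arguments": {"deltas": [12.6, 1.4, 0, 0, 40, 0, 0, 7, 0, 40, 0, 0, 8, 0, 40, 0, 0, 4, 0, 40, 0, 0, 0, 0, 12, 0, 0, 0, 0, 12, 0, 0, 0, 0, 12, 0, 0, 0, 0, 12, 0, 0, 0, 0, 12], "newtons": 12}}

```text
t: 20.33
tool_pos: [0.5281, 0.1032, -0.0175]
orientation: [2.978, 1.001, 0.001]
force: [-0.5, -0.3, -0.3]
opening: 0.0177
gripper_force: 12.0
```

```bash
python3 go.py 579.6 246.3 80 -10.7
```

```text
pos [528.1 103.2 -17.5] yyaw -52.9 t 20.33 q6 58.0 shift [127.5 -82.9 -97.4] turn -42.2 (q6->16, shift after turn [150.2  24.1 -97.4]) | turn 137.8 (q6->196, shift after turn [-150.2  -24.1  -97.4]) |
```

{"name": "play_rows", "arguments": {"deltas": [0, 0, -10, 0, 12, 0, 0, -25, 0, 12, 0, 0, -25, -7, 12, 0, 0, 0, -7, 12, 0, 0, 0, -7, 12, 0, 0, 0, -7, 12, 0, 0, 0, -7, 12, 0, 0, 0, -7, 12, 0, 0, 0, 0, 12]}}

```text
t: 21.08
tool_pos: [0.5282, 0.1032, 0.0432]
orientation: [2.415, 2.009, 0.001]
force: [0.8, -0.4, -0.9]
opening: 0.0177
gripper_force: 12.0
```

{"name": "play_rows", "arguments": {"deltas": [15, 2.4, 0, 0, 12, 28, 4.6, 0, 0, 12, 32, 5, 0, 0, 12, 32, 5, 0, 0, 12, 28, 4.6, 0, 0, 12, 15, 2.5, 0, 0, 12, 0, 0, 0, 0, 12, 0, 0, 0, 0, 12]}}

```text
t: 21.75
tool_pos: [0.5797, 0.2466, 0.0425]
orientation: [2.423, 1.999, -0.0]
force: [0.2, -0.4, -0.4]
opening: 0.0178
gripper_force: 12.0
```

```bash
python3 - <<'E'
from h import *
snap('wrist','w8')
c=dict(np.load('pics/w8.npz'));cv2.imwrite('pics/z8.png',c['pixels'])
rect(c,mk(c,BL,(0,0,560,420)),.018,'blue')
E
python3 go.py 579.6 246.3 -26 -10.7
```

```text
blue [274.5 174.5] ctr [584.7 277.6  18. ] LW [139.1  84. ] yaw 75.7
pos [579.5 245.7  42.3] yyaw -11.0 t 21.8 q6 29.0 shift [ 0.6 -0.  68.3] turn -0.3 (q6->29, shift after turn [ 0.6 -0.  68.3]) | turn 179.7 (q6->209, shift after turn [-0.6  0.  68.3]) |
```

View pics/z8.png

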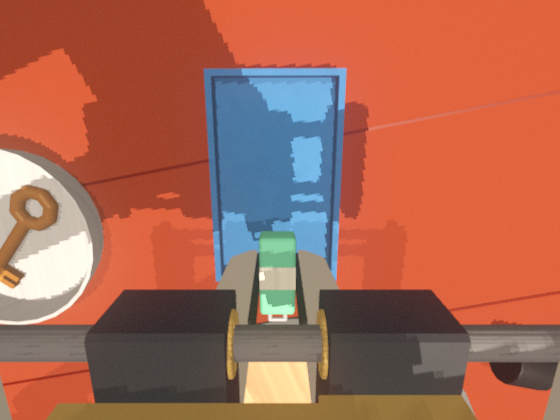

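The wrist view shows the mint fob at (277,272), aligned with the blue tray (columns 206–346) and over its near half. I lower and release it.

{"name": "play_rows", "arguments": {"deltas": [0.5, 0, 10, 0, 12, 0, 0, 18, 0, 12, 0, 0, 18, 0, 12, 0, 0, 12, 0, 12, 0, 0, 6, 0, 12, 0, 0, 2.5, 0, 12, 0, 0, 1, 0, 12, 0, 0, 0, 0, 12, 0, 0, 0, 0, 12]}}

```text
t: 22.55
tool_pos: [0.5805, 0.2465, -0.0246]
orientation: [2.422, 2.001, 0.002]
force: [0.5, 0.2, -0.3]
opening: 0.0182
gripper_force: 12.0
```

{"name": "play_rows", "arguments": {"deltas": [0, 0, 0, 0, 20, 0, 0, 0, 0, 28, 0, 0, 0, 0, 28, 0, 0, 0, 0, 28, 0, 0, -10, 0, 28, 0, 0, -25, 0, 28, 0, 0, -35, 0, 28, 0, 0, -30, 0, 35, 0, 0, -10, 0, 40, 0, 0, 0, 0, 40]}}

```text
t: 23.38
tool_pos: [0.583, 0.2476, 0.09]
orientation: [2.419, 2.0, 0.012]
force: [0.8, -0.2, 0.5]
opening: 0.0389
gripper_force: 0.0
```

```bash
python3 - <<'E'
from h import *
c=snap('wrist','w9');a=rect(c,mk(c,MT,(200,100,360,340)),.017,'mint in tray')
t=snap('top','t9');b=rect(t,mk(t,PK,(236,160,256,190)),.025,'pink')
b=rect(t,mk(t,MT,(100,155,195,225)),.017,'mint');print(tri(c,a,t,b))
E
python3 go.py 625 78.5 80 -100.5
```

```text
mint in tray [273.  212.5] ctr [580.3 245.4  17. ] LW [17.5 43.2] yaw 79.5
pink [244.6 174.1] ctr [624.   78.8  25. ] LW [44.1 18.9] yaw 170.0
mint [163.2 193.1] ctr [581.2 243.2  17. ] LW [19.8 42.2] yaw 79.5
(array([0.58101278, 0.24435569, 0.01330508]), np.float64(0.0017860263855360682))
pos [579.8 246.5  84.6] yyaw -10.8 t 23.48 q6 29.0 shift [-156.5   76.     4.6] turn 89.7 (q6->119, shift after turn [ 75.1 157.    4.6]) | turn -90.3 (q6->-61, shift after turn [ -75.1 -157.     4.6]) |
```

{"name": "play_rows", "arguments": {"deltas": [-12, 6, 0, 0, 40, -24, 12, 0, 0, 40, -30, 14, 0, 0, 40, -30, 14, 0, 0, 40, -30, 14, 0, 0, 40, -20, 10, 0, 0, 40, -10.5, 6, 0, 0, 40, 0, 0, 0, -7, 40, 0, 0, 0, -7, 40, 0, 0, 0, -7, 40]}}

```text
t: 24.32
tool_pos: [0.6239, 0.0779, 0.0827]
orientation: [-2.008, -2.413, 0.003]
force: [-0.2, -0.2, 1.2]
opening: 0.0399
gripper_force: 0.0
```

{"name": "play_rows", "arguments": {"deltas": [0, 0, 0, -7, 40, 0, 0, 0, -7, 40, 0, 0, 5, -7, 40, 0, 0, 10, -7, 40, 0, 0, 10, -7, 40, 0, 0, 10, -7, 40, 0, 0, 10, -7, 40, 0, 0, 10, -7, 40, 0, 0, 10, -7, 40, 0, 0, 10, -6, 40]}}

```text
t: 25.15
tool_pos: [0.6235, 0.0786, 0.0073]
orientation: [-0.286, -3.125, 0.0]
force: [-1.0, 0.5, 0.1]
opening: 0.04
gripper_force: 0.0
```

{"name": "play_rows", "arguments": {"deltas": [0, 0, 8, 0, 40, 0, 0, 0, 0, 40, 0, 0, 0, 0, 40]}}

```text
t: 25.4
tool_pos: [0.6238, 0.0785, 0.0003]
orientation: [-0.302, -3.124, 0.0]
force: [0.4, 0.6, 0.5]
opening: 0.0397
gripper_force: 0.0
```

```bash
python3 go.py 624.8 78.6 -18.8 79.8
```

```text
pos [6.238e+02 7.850e+01 3.000e-01] yyaw 79.0 t 25.4 q6 -76.0 shift [-1.   0.3 19.1] turn -0.8 (q6->-77, shift after turn [-1.   0.3 19.1]) | turn 179.2 (q6->103, shift after turn [ 1.  -0.3 19.1]) |
```

{"name": "play_rows", "arguments": {"deltas": [-1, 0.3, 7, -0.8, 40, 0, 0, 8, 0, 40, 0, 0, 4, 0, 40, 0, 0, 0, 0, 40, 0, 0, 0, 0, 12, 0, 0, 0, 0, 12, 0, 0, 0, 0, 12, 0, 0, 0, 0, 12, 0, 0, 0, 0, 12, 0, 0, 0, 0, 12]}}

```text
t: 26.23
tool_pos: [0.6265, 0.0786, -0.0168]
orientation: [0.275, 3.129, 0.0]
force: [0.8, 0.1, 1.1]
opening: 0.0177
gripper_force: 12.0
```

```bash
python3 go.py 591.4 309.2 50 -10.7
```

```text
pos [626.5  78.6 -16.8] yyaw 79.9 t 26.23 q6 -77.0 shift [ 74.7 220.9 -66.8] turn 90.6 (q6->13, shift after turn [220.1 -77.2 -66.8]) | turn -89.4 (q6->-167, shift after turn [-220.1   77.2  -66.8]) |
```

{"name": "play_rows", "arguments": {"deltas": [0, 0, -10, 0, 12, 0, 0, -25, 0, 12, 5, 15, -25, 0, 12, 9, 27, 0, 0, 12, 11, 33, 0, 0, 12, 11, 33, 0, 0, 12, 11, 33, 0, 0, 12, 11, 33, 0, 0, 12, 9, 27, 0, 0, 12, 7.7, 20, 0, 0, 12]}}

```text
t: 27.07
tool_pos: [0.5905, 0.3121, 0.0437]
orientation: [0.273, 3.129, 0.001]
force: [0.0, 0.1, -0.1]
opening: 0.0179
gripper_force: 12.0
```

{"name": "play_rows", "arguments": {"deltas": [0, 0, 0, 7, 12, 0, 0, 0, 7, 12, 0, 0, 0, 7, 12, 0, 0, 0, 7, 12, 0, 0, 0, 7, 12, 0, 0, 0, 7, 12, 0, 0, 0, 7, 12, 0, 0, 0, 7, 12, 0, 0, 0, 7, 12, 0, 0, 0, 7, 12]}}

```text
t: 27.9
tool_pos: [0.5912, 0.3093, 0.0435]
orientation: [2.028, 2.4, 0.0]
force: [-0.3, -0.4, -0.6]
opening: 0.0175
gripper_force: 12.0
```

{"name": "play_rows", "arguments": {"deltas": [0, 0, 0, 7, 12, 0, 0, 0, 7, 12, 0, 0, 0, 6.6, 12, 0, 0, 0, 0, 12, 0, 0, 0, 0, 12]}}

```text
t: 28.32
tool_pos: [0.5912, 0.3093, 0.0433]
orientation: [2.414, 2.01, 0.0]
force: [0.5, -0.1, 0.3]
opening: 0.0177
gripper_force: 12.0
```

```bash
python3 go.py 591.4 309.2 -24.8 -10.7
```

```text
pos [591.2 309.3  43.3] yyaw -10.4 t 28.32 q6 34.0 shift [-0.   0.2 68.1] turn 0.3 (q6->34, shift after turn [-0.   0.2 68.1]) | turn -179.7 (q6->-146, shift after turn [ 0.  -0.2 68.1]) |
```

{"name": "play_rows", "arguments": {"deltas": [0, 0, 10, 0.3, 12, 0, 0, 18, 0, 12, 0, 0, 18, 0, 12, 0, 0, 12, 0, 12, 0, 0, 6, 0, 12, 0, 0, 3, 0, 12, 0, 0, 1, 0, 12, 0, 0, 0, 0, 12, 0, 0, 0, 0, 12]}}

```text
t: 29.07
tool_pos: [0.5916, 0.3095, -0.0248]
orientation: [2.422, 2.0, 0.001]
force: [-0.9, -0.2, 1.2]
opening: 0.0175
gripper_force: 12.0
```

{"name": "play_rows", "arguments": {"deltas": [0, 0, 0, 0, 20, 0, 0, 0, 0, 28, 0, 0, 0, 0, 28, 0, 0, 0, 0, 28, 0, 0, -10, 0, 28, 0, 0, -25, 0, 28, 0, 0, -35, 0, 28, 0, 0, -30, 0, 35, 0, 0, -10, 0, 40, 0, 0, 0, 0, 40]}}

```text
t: 29.9
tool_pos: [0.5942, 0.3106, 0.0904]
orientation: [2.421, 1.998, 0.013]
force: [0.6, 0.8, 1.3]
opening: 0.039
gripper_force: 0.0
```

```bash
python3 - <<'E'
from h import *
c=snap('wrist','w10');a=rect(c,mk(c,PK,(200,150,340,300)),.017,'pink in tray')
t=snap('top','t10')
L=lambda n:dict(np.load(f'pics/{n}.npz'))
T=L('top0');W1=L('w1')
CH=[((0,0,60),(180,45,255))];BR=[((18,150,40),(32,255,255))]
a=rect(W1,mk(W1,CH,(295,70,325,102)),.025,'chrome w1');b=rect(t,mk(t,CH,(288,158,308,178)),.025,'chrome t10');print(tri(W1,a,t,b))
a=rect(W1,mk(W1,BR,(162,178,192,204)),.025,'brass w1');b=rect(t,mk(t,[((20,115,80),(34,255,250))],(272,242,290,260)),.03,'brass t10');print(tri(W1,a,t,b))
o=np.hstack([cv2.resize(c['pixels'],(400,300)),cv2.resize(t['pixels'][130:282,90:460],(400,164+136))]);cv2.imwrite('pics/z10.png',o)
E
python3 go.py 642 -29 90 -90
```

```text
pink in tray [269.5 217.5] ctr [587.6 303.1  17. ] LW [108.6  93.5] yaw 169.0
chrome w1 [309.5  85. ] ctr [642.  -30.2  25. ] LW [18.3 18.3] yaw 132.2
chrome t10 [296.5 166.5] ctr [643.2 -26.5  25. ] LW [18.4 18.8] yaw 1.3
(array([ 0.64185703, -0.02818058,  0.02947873]), np.float64(0.003764798516800868))
brass w1 [176. 191.] ctr [470.9   1.4  25. ] LW [23.1 21.7] yaw 132.2
brass t10 [281.5 249.5] ctr [472.3  -0.5  30. ] LW [13.9 13.9] yaw 91.7
(array([4.72514591e-01, 3.06819327e-04, 2.94754059e-02]), np.float64(0.0017309086107335796))
pos [591.1 309.2  84.6] yyaw -10.9 t 30.0 q6 34.0 shift [-322.4  114.2   -5.4] turn 79.1 (q6->113, shift after turn [ 50.9 338.2  -5.4]) | turn -100.9 (q6->-67, shift after turn [ -50.9 -338.2   -5.4]) |
```

View pics/z10.png

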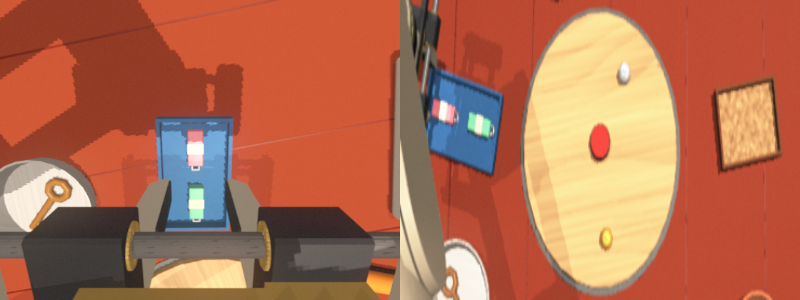

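Both fobs lie flat in the blue tray, pink at (195,150) and mint at (196,203) in the left crop. Both bells are still upright. Next is the chrome bell, after measuring the cork tray.

{"name": "play_rows", "arguments": {"deltas": [-14, 5, 0, 0, 40, -26, 9, 0, 0, 40, -32, 11, 0, 0, 40, -32, 11, 0, 0, 40, -32, 12, 0, 0, 40, -32, 12, 0, 0, 40, -32, 11, 0, 0, 40, -32, 11, 0, 0, 40, -32, 11, 0, 0, 40, -28, 10, 0, 0, 40]}}

```text
t: 30.83
tool_pos: [0.6347, -0.0001, 0.0818]
orientation: [-2.422, -1.997, 0.006]
force: [-0.2, 0.1, 0.3]
opening: 0.0399
gripper_force: 0.0
```

{"name": "play_rows", "arguments": {"deltas": [-20, 7, 0, 0, 40, -10, 4, 0, 0, 40, 0, 0, 10, 0, 40, 0, 0, 15, 0, 40, 0, 0, 15, 0, 40, 0, 0, 10, 0, 40, 0, 0, 5, 0, 40, 0, 0, 0, 0, 40, 0, 0, 0, 0, 40]}}

```text
t: 31.58
tool_pos: [0.6415, -0.0278, 0.0293]
orientation: [-2.422, -2.0, 0.001]
force: [-0.5, -0.1, 0.7]
opening: 0.0401
gripper_force: 0.0
```

```bash
python3 - <<'E'
from h import *
L=lambda n:dict(np.load(f'pics/{n}.npz'))
CK=[((9,60,90),(24,200,255))]
for n,b in(('top0',(376,164,448,222)),('w1',(365,195,500,310))):
    c=L(n);m=cv2.morphologyEx(mk(c,CK,b),cv2.MORPH_CLOSE,np.ones((3,3)));m=cv2.morphologyEx(m,cv2.MORPH_OPEN,np.ones((5,5)))
    k=max(cv2.findContours(m,0,1)[0],key=cv2.contourArea);q=np.zeros_like(m);cv2.drawContours(q,[k],-1,255,-1);rect(c,q,.004,n+' cork')
E
python3 go.py 641.8 -28.6 -18 -10.9
```

```text
top0 cork [412.2 191.8] ctr [ 602.4 -269.     4. ] LW [119.6  86.1] yaw 99.5
w1 cork [416.4 265.1] ctr [ 581.2 -265.9    4. ] LW [133.9 109.6] yaw 179.1
pos [641.5 -27.8  29.3] yyaw -10.9 t 31.58 q6 4.0 shift [-0.7  0.5 47.3] turn 0.0 (q6->4, shift after turn [-0.7  0.5 47.3]) | turn -180.0 (q6->-176, shift after turn [ 0.7 -0.5 47.3]) |
```

{"name": "play_rows", "arguments": {"deltas": [-0.7, 0.5, 10, 0, 40, 0, 0, 15, 0, 40, 0, 0, 12, 0, 40, 0, 0, 7, 0, 40, 0, 0, 3, 0, 40, 0, 0, 0, 0, 30, 0, 0, 0, 0, 18, 0, 0, 0, 0, 18, 0, 0, 0, 0, 18, 0, 0, 0, 0, 18]}}

```text
t: 32.42
tool_pos: [0.643, -0.0294, -0.0164]
orientation: [2.422, 1.999, 0.002]
force: [-0.5, -0.6, 1.3]
opening: 0.0212
gripper_force: 12.0
```

{"name": "play_rows", "arguments": {"deltas": [0, 0, 0, 0, 18, 0, 0, -6, 0, 18, 0, 0, -20, 0, 18, 0, 0, -25, 0, 18, 0, 0, -25, 0, 18, 0, 0, -10, 0, 18, 0, 0, 0, 0, 18]}}

```text
t: 33.0
tool_pos: [0.6449, -0.0297, 0.0729]
orientation: [2.42, 1.996, 0.007]
force: [0.4, -0.6, 0.1]
opening: 0.0209
gripper_force: 12.0
```

```bash
python3 - <<'E'
from h import *
c=dict(np.load('pics/top0.npz'))
# cork tray: everything non-red incl. dark frame vs inner cork, print row/col profile
h=cv2.cvtColor(c['pixels'],cv2.COLOR_BGR2HSV)
print([(x,h[192,x].tolist()) for x in list(range(377,392))+list(range(433,447))])
E
python3 go.py 602 -240 70 10
```

```text
[(377, [5, 186, 191]), (378, [5, 187, 190]), (379, [5, 186, 188]), (380, [5, 189, 124]), (381, [4, 191, 108]), (382, [5, 181, 89]), (383, [9, 158, 58]), (384, [8, 156, 88]), (385, [9, 158, 153]), (386, [11, 148, 188]), (387, [15, 132, 239]), (388, [15, 132, 233]), (389, [15, 131, 239]), (390, [16, 125, 246]), (391, [16, 125, 246]), (433, [15, 134, 232]), (434, [14, 136, 229]), (435, [14, 137, 153]), (436, [14, 136, 124]), (437, [11, 138, 63]), (438, [10, 163, 58]), (439, [9, 162, 135]), (440, [9, 162, 159]), (441, [6, 180, 183]), (442, [5, 185, 190]), (443, [5, 185, 190]), (444, [5, 183, 192]), (445, [5, 185, 190]), (446, [5, 185, 190])]
pos [644.9 -29.7  72.9] yyaw -10.9 t 33.0 q6 4.0 shift [-214.7   -2.2    2.8] turn -20.9 (q6->-17, shift after turn [-199.7  -78.8    2.8]) | turn 159.1 (q6->163, shift after turn [199.7  78.8   2.8]) |
```

{"name": "play_rows", "arguments": {"deltas": [-14, 0.6, 0, 0, 18, -26, 1.2, 0, 0, 18, -32, 1.5, 0, 0, 18, -32, 1.5, 0, 0, 18, -32, 1.5, 0, 0, 18, -32, 1.5, 0, 0, 18, -32, 1.5, 0, 0, 18, -32, 1.5, 0, 0, 18, -20, 1, 0, 0, 18, -12.5, 0.4, 0, 0, 18]}}

```text
t: 33.83
tool_pos: [0.6013, -0.2942, 0.0659]
orientation: [-2.423, -1.994, 0.003]
force: [0.1, -0.2, 0.0]
opening: 0.0211
gripper_force: 12.0
```

{"name": "play_rows", "arguments": {"deltas": [0, 0, 0, -7, 18, 0, 0, 0, -7, 18, 0, 0, 0, -6.4, 18, 0, 0, 0, 0, 18, 0, 0, 0, 0, 18]}}

```text
t: 34.25
tool_pos: [0.6031, -0.2908, 0.0672]
orientation: [-2.033, -2.392, 0.001]
force: [0.0, -0.0, 0.1]
opening: 0.0211
gripper_force: 12.0
```

```bash
python3 go.py 606.8 -291.6 70 9.5; python3 - <<'E'
from h import *
c=snap('wrist','w11');cv2.imwrite('pics/z11.png',c['pixels']);print(c['eye'])
E
```

```text
pos [ 603.1 -290.8   67.2] yyaw 9.3 t 34.25 q6 -39.0 shift [-1.4  3.5 -2.8] turn -0.2 (q6->-40, shift after turn [-1.4  3.5 -2.8]) | turn 179.8 (q6->140, shift after turn [ 1.4 -3.5 -2.8]) | 
[ 0.59152083 -0.21506856  0.26585811]
```

View pics/z11.png

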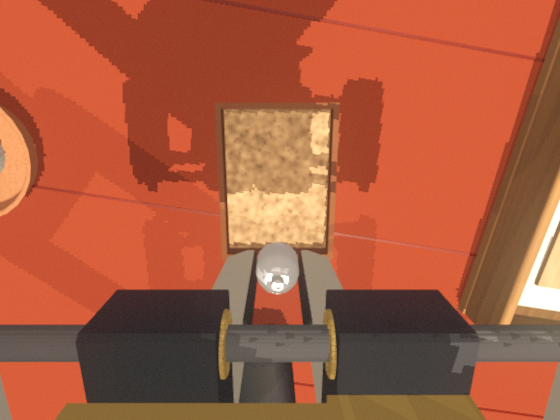

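The whole cork tray is in view: its far rim runs (216,104)–(340,103), its near rim (221,255)–(335,254), and the chrome bell is held upright at (277,268).

```bash
python3 - <<'E'
from h import *
c=dict(np.load('pics/w11.npz'))
p=plane(c,[(216,104),(340,103),(335,255),(221,255)],.018)*1e3;print(p.round(1),p.mean(0).round(1),[np.linalg.norm(p[i]-p[i-1]).round(1) for i in range(4)])
f=plane(c,[(224,110),(331,110),(327,248),(229,248)],.006)*1e3;print(f.round(1),f.mean(0).round(1),[np.linalg.norm(f[i]-f[i-1]).round(1) for i in range(4)])
v=p[0]+p[1]-p[2]-p[3];print(np.degrees(np.arctan2(v[1],v[0])))
E
```

```text
[[ 549.3 -217.3   18. ]
 [ 632.4 -203.1   18. ]
 [ 652.  -312.8   18. ]
 [ 565.6 -326.9   18. ]] [ 599.8 -265.    18. ] [np.float64(110.9), np.float64(84.3), np.float64(111.5), np.float64(87.6)]
[[ 553.4 -220.5    6. ]
 [ 629.  -208.2    6. ]
 [ 647.4 -312.6    6. ]
 [ 570.  -325.3    6. ]] [ 599.9 -266.7    6. ] [np.float64(106.1), np.float64(76.6), np.float64(106.0), np.float64(78.5)]
99.30584370570395
```

{"name": "play_rows", "arguments": {"deltas": [-1, 1, 12, 0, 18, 0, 0, 20, 0, 18, 0, 0, 25, 0, 18, 0, 0, 18, 0, 18, 0, 0, 10, 0, 18, 0, 0, 5, 0, 18, 0, 0, 1, 0, 18, 0, 0, 0, 0, 18, 0, 0, 0, 0, 18]}}

```text
t: 35.05
tool_pos: [0.6063, -0.2928, -0.0208]
orientation: [2.03, 2.395, 0.001]
force: [-0.6, -0.0, -0.2]
opening: 0.0215
gripper_force: 12.0
```

{"name": "play_rows", "arguments": {"deltas": [0, 0, 0.8, 0, 18, 0, 0, 0, 0, 18, 0, 0, 0, 0, 18]}}

```text
t: 35.3
tool_pos: [0.6057, -0.2924, -0.0223]
orientation: [2.03, 2.396, 0.0]
force: [-0.1, 0.2, -0.7]
opening: 0.0211
gripper_force: 12.0
```

{"name": "play_rows", "arguments": {"deltas": [0, 0, 0.8, 0, 18, 0, 0, 0, 0, 18, 0, 0, 0, 0, 18]}}

```text
t: 35.55
tool_pos: [0.6051, -0.2922, -0.0239]
orientation: [-2.031, -2.397, -0.0]
force: [-0.9, -0.4, 0.3]
opening: 0.0213
gripper_force: 12.0
```

{"name": "play_rows", "arguments": {"deltas": [0, 0, 0.8, 0, 18, 0, 0, 0, 0, 18, 0, 0, 0, 0, 18]}}

```text
t: 35.8
tool_pos: [0.6052, -0.2922, -0.0246]
orientation: [2.031, 2.397, 0.0]
force: [0.2, 0.3, 0.6]
opening: 0.0211
gripper_force: 12.0
```

{"name": "play_rows", "arguments": {"deltas": [0, 0, 0.7, 0, 18, 0, 0, 0, 0, 18, 0, 0, 0, 0, 18]}}

```text
t: 36.05
tool_pos: [0.6053, -0.2923, -0.0246]
orientation: [2.031, 2.397, 0.0]
force: [-2.1, 1.8, 6.0]
opening: 0.0213
gripper_force: 12.0
```

{"name": "play_rows", "arguments": {"deltas": [0, 0, -0.6, 0, 18, 0, 0, 0, 0, 24, 0, 0, 0, 0, 30, 0, 0, 0, 0, 30, 0, 0, 0, 0, 30, 0, 0, -8, 0, 30, 0, 0, -20, 0, 30, 0, 0, -30, 0, 30, 0, 0, -35, 0, 35, 0, 0, -15, 0, 40]}}

```text
t: 36.88
tool_pos: [0.6074, -0.2934, 0.0892]
orientation: [2.027, 2.392, 0.002]
force: [0.7, -0.5, 1.3]
opening: 0.0375
gripper_force: 0.0
```

```bash
python3 go.py 472.2 0.8 85 9.4
```

```text
pos [ 607.4 -293.4   89.2] yyaw 9.5 t 36.88 q6 -40.0 shift [312.4 -85.    2.5] turn 0.1 (q6->-40, shift after turn [312.3 -85.3   2.5]) | turn -179.9 (q6->-220, shift after turn [-312.3   85.3    2.5]) |
```

{"name": "play_rows", "arguments": {"deltas": [14, -4, 0, 0, 40, 26, -7, 0, 0, 40, 31, -8.5, 0, 0, 40, 31, -8.5, 0, 0, 40, 31, -8.5, 0, 0, 40, 31, -8.5, 0, 0, 40, 31, -8.5, 0, 0, 40, 31, -8.5, 0, 0, 40, 31, -8.5, 0, 0, 40, 31, -8.5, 0, 0, 40]}}

```text
t: 37.72
tool_pos: [0.4792, -0.0198, 0.0835]
orientation: [2.031, 2.396, 0.001]
force: [0.2, -0.3, 0.2]
opening: 0.0401
gripper_force: 0.0
```

{"name": "play_rows", "arguments": {"deltas": [16, -4, 0, 0, 40, 8, -2, 0, 0, 40, 0, 0, 10, 0, 40, 0, 0, 15, 0, 40, 0, 0, 15, 0, 40, 0, 0, 10, 0, 40, 0, 0, 5, 0, 40, 0, 0, 0, 0, 40, 0, 0, 0, 0, 40]}}

```text
t: 38.47
tool_pos: [0.4701, 0.0012, 0.0281]
orientation: [-2.031, -2.396, 0.001]
force: [-0.9, 0.6, 0.7]
opening: 0.04
gripper_force: 0.0
```

```bash
python3 - <<'E'
from h import *
c=snap('wrist','w12')
t=snap('scene','s12');
for b in ((200,150,360,330),):
    a=rect(c,mk(c,[((18,150,40),(34,255,255))],b),.03,'brass w12')
E
python3 go.py 472.2 0.8 -18 9.4
```

```text
brass w12 [275.5 238.5] ctr [469.1   3.7  30. ] LW [19.5 25. ] yaw 100.1
pos [470.8   1.3  29. ] yyaw 9.4 t 38.57 q6 -16.0 shift [-0.7  1.2 47. ] turn 0.0 (q6->-15, shift after turn [-0.7  1.2 47. ]) | turn -180.0 (q6->-195, shift after turn [ 0.7 -1.2 47. ]) |
```

{"name": "play_rows", "arguments": {"deltas": [-0.3, 0.3, 10, 0, 40, 0, 0, 15, 0, 40, 0, 0, 12, 0, 40, 0, 0, 7, 0, 40, 0, 0, 3, 0, 40, 0, 0, 0, 0, 30, 0, 0, 0, 0, 18, 0, 0, 0, 0, 18, 0, 0, 0, 0, 18, 0, 0, 0, 0, 18]}}

```text
t: 39.4
tool_pos: [0.4709, 0.0014, -0.0183]
orientation: [2.03, 2.396, 0.001]
force: [0.5, 0.6, 1.6]
opening: 0.0213
gripper_force: 12.0
```

{"name": "play_rows", "arguments": {"deltas": [0, 0, 0, 0, 18, 0, 0, -6, 0, 18, 0, 0, -20, 0, 18, 0, 0, -25, 0, 18, 0, 0, -25, 0, 18, 0, 0, -10, 0, 18, 0, 0, 0, 0, 18, 0, 0, 0, 0, 18]}}

```text
t: 40.07
tool_pos: [0.4707, 0.0014, 0.0672]
orientation: [2.03, 2.396, 0.001]
force: [-0.8, 0.5, -1.3]
opening: 0.0219
gripper_force: 12.0
```

```bash
python3 go.py 596 -240.3 68 9.3
```

```text
pos [470.7   1.4  67.2] yyaw 9.5 t 40.07 q6 -16.0 shift [-259.    83.9   -0.6] turn 0.2 (q6->-15, shift after turn [-258.7   84.6   -0.6]) | turn -179.8 (q6->-195, shift after turn [258.7 -84.6  -0.6]) |
```

{"name": "play_rows", "arguments": {"deltas": [-13, 4, 0, 0, 18, -25, 8, 0, 0, 18, -31, 10, 0, 0, 18, -31, 10, 0, 0, 18, -31, 10, 0, 0, 18, -31, 10, 0, 0, 18, -31, 10, 0, 0, 18, -31, 10, 0, 0, 18, -22, 7.5, 0, 0, 18, -13, 4.5, 0, 0, 18]}}

```text
t: 40.9
tool_pos: [0.5951, -0.2435, 0.0643]
orientation: [-2.031, -2.393, 0.002]
force: [0.4, 0.2, -0.2]
opening: 0.0214
gripper_force: 12.0
```

{"name": "play_rows", "arguments": {"deltas": [0, 0, 0, 0.1, 18, 0, 0, 12, 0, 18, 0, 0, 20, 0, 18, 0, 0, 18, 0, 18, 0, 0, 10, 0, 18, 0, 0, 0, 0, 18, 0, 0, 0, 0, 18]}}

```text
t: 41.48
tool_pos: [0.5945, -0.2391, 0.0058]
orientation: [-2.03, -2.394, 0.001]
force: [-0.7, 0.5, 0.5]
opening: 0.0216
gripper_force: 12.0
```

```bash
python3 go.py 596 -240.3 -24 9.3
```

```text
pos [ 594.5 -239.1    5.8] yyaw 9.4 t 41.48 q6 -36.0 shift [-1.5  1.3 29.8] turn 0.1 (q6->-36, shift after turn [-1.5  1.3 29.8]) | turn -179.9 (q6->-216, shift after turn [ 1.5 -1.3 29.8]) |
```

{"name": "play_rows", "arguments": {"deltas": [-0.8, 1, 12, 0, 18, 0, 0, 10, 0, 18, 0, 0, 6, 0, 18, 0, 0, 2, 0, 18, 0, 0, 0, 0, 18, 0, 0, 0, 0, 18]}}

```text
t: 41.98
tool_pos: [0.5969, -0.2409, -0.0228]
orientation: [-2.033, -2.395, 0.0]
force: [-0.4, 0.0, -0.2]
opening: 0.0214
gripper_force: 12.0
```

{"name": "play_rows", "arguments": {"deltas": [0, 0, 1, 0, 18, 0, 0, 0.7, 0, 18, 0, 0, 0, 0, 18, 0, 0, 0, 0, 18]}}

```text
t: 42.32
tool_pos: [0.5971, -0.241, -0.0242]
orientation: [2.033, 2.395, 0.0]
force: [-0.5, 0.2, -0.7]
opening: 0.0213
gripper_force: 12.0
```

{"name": "play_rows", "arguments": {"deltas": [0, 0, 0.7, 0, 18, 0, 0, 0, 0, 18, 0, 0, 0, 0, 18]}}

```text
t: 42.57
tool_pos: [0.5969, -0.2409, -0.0252]
orientation: [-2.033, -2.395, -0.0]
force: [0.0, -0.5, -1.0]
opening: 0.021
gripper_force: 12.0
```

{"name": "play_rows", "arguments": {"deltas": [0, 0, 0.7, 0, 18, 0, 0, 0, 0, 18, 0, 0, 0, 0, 18]}}

```text
t: 42.82
tool_pos: [0.5968, -0.2409, -0.0259]
orientation: [-2.033, -2.395, 0.0]
force: [-0.0, -0.0, 0.1]
opening: 0.0213
gripper_force: 12.0
```

{"name": "play_rows", "arguments": {"deltas": [0, 0, 0.5, 0, 18, 0, 0, 0, 0, 18, 0, 0, 0, 0, 18]}}

```text
t: 43.07
tool_pos: [0.597, -0.2409, -0.0262]
orientation: [2.033, 2.395, 0.0]
force: [-1.2, -0.8, 1.5]
opening: 0.0215
gripper_force: 12.0
```

The bell is just touching the floor. I release, retreat upward and step clear of the scene.

{"name": "play_rows", "arguments": {"deltas": [0, 0, 0, 0, 18, 0, 0, 0, 0, 24, 0, 0, 0, 0, 30, 0, 0, 0, 0, 30, 0, 0, 0, 0, 30, 0, 0, -8, 0, 30, 0, 0, -20, 0, 30, 0, 0, -30, 0, 30, 0, 0, -35, 0, 35, 0, 0, -35, 0, 40]}}

```text
t: 43.9
tool_pos: [0.5962, -0.2406, 0.1029]
orientation: [-2.032, -2.394, 0.0]
force: [1.0, -0.4, 0.3]
opening: 0.0373
gripper_force: 0.0
```

{"name": "play_rows", "arguments": {"deltas": [-12, 4, -15, 0, 40, -25, 8, 0, 0, 40, -28, -10, 0, 0, 40, -28, -20, 0, 0, 40, -28, -20, 0, 0, 40, -28, -20, 0, 0, 40, -28, -20, 0, 0, 40, -20, -10, 0, 0, 40, 0, 0, 0, 0, 40, 0, 0, 0, 0, 40]}}

```text
t: 44.73
tool_pos: [0.5414, -0.4508, 0.117]
orientation: [2.036, 2.392, 0.0]
force: [0.4, 1.4, -0.1]
opening: 0.04
gripper_force: 0.0
```

```bash
python3 - <<'E'
from h import *
a=snap('top','tE');b=snap('scene','sE')
cv2.imwrite('pics/zE.png',np.hstack([cv2.resize(a['pixels'][130:330,90:460],(430,232*2)),cv2.resize(b['pixels'][90:370,120:480],(370,464))]))
E
```

```text
(no output)
```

View pics/zE.png

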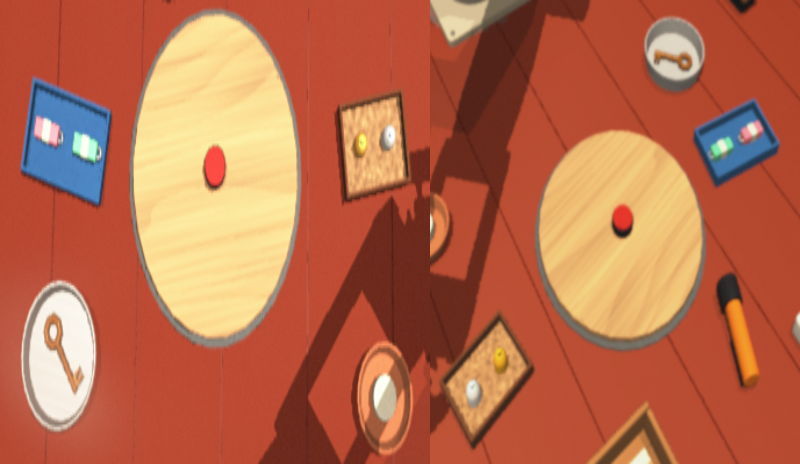

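The left crop shows the key centred in the cup at (63,352), the fobs flat in the blue tray at (47,131) and (86,147), and the bells upright in the cork tray at (361,145) and (388,137). The tin has not moved, at (215,166).

```bash
python3 -c "
from plant import robot
print(robot.close_job())"
```

```text
the job is handed in; nothing more can be done
None
```

The job is handed in at about 45 s: the final pictures show the key flat in the middle of the tin cup, both fobs flat in the blue tray, both bells upright in the cork tray, and the polish tin still in the middle of the turntable.

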